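Unclip the sewing bin's cover and fetch the last reel

ROBOT

A 6-joint arm with a two-finger parallel gripper is mounted at the origin on the work surface. World frame = base frame: x ahead of the robot, y to its left, z up, the work surface at z = 0. Lengths are in m, angles in rad, forces in N, time in s.
With the tool pointing down it reaches from about 0.425 to 0.925 m from the base axis. Payload 12.5 kg.
Tool frame: the origin (TCP) lies midway between the tips of the shut fingers; the grasp point (between the pads) lies 19 mm behind it; z points along the fingers, x is the direction in which the jaws open and shut, and the axes are right-handed (so a half turn about z gives the same grasp; the last joint's range is limited). The gripper opens to 85 mm and grips with 20 to 120 N. Pads are 22 mm wide; open, the fingers measure 114 mm over their backs; the gripper's body (76 mm by 85 mm) begins 54 mm behind the grasp point. The pads swing forward as they close: fully open they stand 13 mm farther back than shut.
Start: joints at [1.024, 0.491, 1.559, -0, 1.092, -0.106], TCP at [0.267, 0.565, 0.202] pointing down, gripper open.
Joint ranges: [-3.1, 3.1], [-0.84, 2.19], [0.05, 2.79], [-1.13, 4.28], [0.06, 2.93], [-2.69, 2.69]. Speed limits (rad/s): [2.22, 2.22, 2.79, 3.14, 3.14, 3.14].

INTERFACE

Orientations are given as [roll, pitch, yaw] about the fixed x, y, z axes, in that order (R = Rz(yaw) Ry(pitch) Rx(roll)).
In Python, from bench import * gives the robot as it stands.
- The arm moves only by the tool play_rows, never from a script. Its argument "series" is a list of rows, each a list of 3 entries, a list of its own where there are three numbers: the turn, a rotation vector about the tool's x, y, z in degrees, then the shift along the tool's x, y, z in m, then the gripper command: -1 is shut, 1 is fully open, values between are in proportion. A call has 1 to 12 rows; each row shifts and turns the commanded pose from where the row before left it, along the tool's axes as they then stand; what a row does not reach is not made up. A row lasts 1/8 s, in which the tool goes at most 62.5 mm and 10.7 degrees, less where a joint would pass 70% of its speed; a pose out of reach is approached as far as the arm can. A call with a gripper value outside its range is refused whole. The fingers move at their own pace and stop on an object; "squeeze" is the grip in N (left out, the last holds). Time passes only in rows, so rows that do not move let the fingers close. It gives the time, the measured TCP pose, the force and the opening at its end, in the units of the state.
- sense(): the state, without advancing time (a new reading comes with each control period).
- snapshot(name): name is "scene" or "top" or "wrist"; returns (picture, depth): 480x640x3 uint8, red, green, blue; 480x640 float32, m along the optical axis (not along the pixel's ray), 0 where there is no reading.
- get_calibration(name): a dict with "camera_matrix" (3x3 intrinsics, pixels), "k1" (the pictures are not rectified: a ray, as slopes to the right and down, at radius r is drawn at 1 + k1 r^2 times it, then the intrinsics apply), "rvec" (rotation vector, rad) and "tvec" (3), from world to camera coordinates, as OpenCV has them. Camera axes: x right, y down, z forward; pixel columns grow to the right and rows downward; lengths in m; the calibration is good to about 2 mm. A picture is of the moment at which its call begins: read the wrist's pose just before it. get_calibration takes no time and is no camera call; for the wrist camera it gives the pose at the moment of the call.
- sign_off(): hands the job in, once; it reports no verdict.
Trained networks look in the newest picture that a camera, given by its name, has taken for a name from the list of things; names that differ only in an ending like _2 or _b are one class to them, and where a whole thing is asked for, a point or a joint stands for the part that bears it (a point fixed in the world has none). Each returns a list of dicts, best first, with "confidence" (0 to 1); they miss things now and then, are a little off and sometimes report something else, mostly with a low value. They report only what shows in the picture. A call takes as long as a camera call. They do not tell look-alikes from the thing itself.
- boxes_of(camera, thing): "bbox" ([centre column, centre row, width, height] in pixels, round what is visible of it).
- trace(camera, thing): "mask" (480x640 bool, what is visible of it) and "bbox" ([centre column, centre row, width, height] in pixels, round what is visible of it).
The state is a dict: "time": time; "joint_pos": joint angles; "dq": joint speeds; "tau": joint torques, N m; "position": TCP position; "tcp_rot": TCP orientation; "contact_force": force on the tool from outside, world axes, zero at the start; "wrist_torque": the same for the moment, N m; "grip_width": opening from 0.0 (shut) to 1.0 (fully open).
Only numpy, scipy, OpenCV 4.12 (cv2) and the standard library are available. Lean on these libraries where they do the work, as an engineer would, in place of code of your own. Each camera call takes 0.05 s, during which the arm holds its last target.

TASK

Pull the cover off the sloped sewing bin - it is clipped on the rail along the bin's upper edge - and lay it flat, handle up, in the middle of the bare sheet of white card beside the bin. Then take the one loose cotton reel out of the bin and stand it on end in the empty white dish. Set both down without dropping them, let go of them, and do not disturb the dish or the other things on the table.

Things in the scene. Friction and masses are not known exactly. Their poses are not given: they have to be found in the camera images.
- station: Fixed white open-topped sewing bin on wooden feet, its floor sloping 35 degrees, low edge towards the robot. Origin on the table under the bin; z up, x level from the low to the high edge (away from the robot, yaw within 0.3 rad), y along the bin's width and rail.
- slope (a point): Centre of the bin's underside, 60 mm above the station's origin; origin of SLOPE coordinates u, v, n: u up the slope = station [cos35, 0, sin35], v = station y, n off the slope = station [-sin35, 0, cos35] (up, leaning to the robot). Bin in mm: outside u -65..65, v -90..90, n 0..52; walls and floor 5 thick (inner floor n = 5, rim n = 52)
- rail (a point): Middle of the top of the rail, a straight aluminium bar along the bin's high rim: u 56..68, v -50..50, n 52..70 mm. The cover straddles it and comes off along +n only: 10 to 20 N of pull in the first 10 mm, until the catches give, then free; raise it over 30 mm along n before going sideways
- catch_l (a joint): Sprung steel roller (radius 5 mm) at the +y end of the rail, lying over a bead on the cover's end and holding it down. Value 0 when out, up to 0.006 m pushed outward along v; the spring pushes back with 4 to 8 N. It gives when the cover is pulled along n. Its fixed dark housing: u 53..71, v 76..90, n 31..75 mm
- catch_r (a joint): The same at the -y end of the rail (housing v -90..-76 mm)
- thread_bar (a point): Middle of a fixed level bar with reels (radius 16 mm) above and behind the rail: along station y from -98 to 98 mm, at station x = 42, z = 256 mm, on 12 mm square posts at y = -98 and 98. It is in the way of a gripper pointing straight down at the cover's handle, not of one that points along -n
- cover: Pale plywood lift-off cover, 140 x 176 mm, 0.14 to 0.26 kg. On the bin its x, y, z are u, v, n; origin in its flat underside plane, seated at u = 0, v = 0, n = 52 mm. Plate x -66..50, y -88..88, z 0..4 mm; hollow hat x 47..75, y -60..60, z 0..24 mm over the rail (3.5 mm play in x), a grip fin on top. It lies flat on its underside, fin up
- cover_handle (a point): A point in the cover's grip fin, at cover (62, 0, 48) mm. The fin is a block 14 mm thick in cover x, 44 mm long in y, from z = 24 to z = 62 mm; free space for fingers on both its x sides
- reel: The one loose plain wooden cotton reel, 36 mm diameter, 32 mm high, 20 to 33 g, own z along its axis. Origin at the centre of its lower end. Stands on the bin's floor, axis along n, leaning on the low wall (its origin about u = -42, n = 5 mm), at v anywhere from -38 to 38 mm; hidden until the cover is off
- card: Fixed sheet of white card lying flat on the table, 200 x 220 mm (own x, y), 2 mm thick; origin at the centre of its underside. It may be at the left or the right, the dish at the other side
- dish: Loose shallow white round dish, foot radius 50, rim radius 58, height 20, wall 4, flat inner floor 5 mm above the table; origin at the centre of its underside
- bottle: Bystander: closed clear bottle, radius 31, height 190 mm, origin under its centre
- tin: Bystander: plain metal can, radius 36, height 100 mm, origin under its centre
- glue: Bystander: upright white glue stick, radius 16, height 85 mm, origin under its centre
- tape: Bystander: roll of tape lying flat, outer radius 34, height 24 mm, origin under its centre
Not all that is in view belongs to the job. Of the things shaped like the dish, the white one is meant.

How it is judged:
By the outcome, as a careful person would: the job done as asked, in the order asked, and still so for the second after the job is handed in, with the robot touching nothing.
It also fails if it takes over 61 s, if anything falls off the work surface, if the arm or the gripper's body presses on something with over 40 N, if the wrist force passes 120 N, or if a joint passes its speed limit or range.

## Working session

There is one attempt and no reset: what is moved stays moved. The work goes in short steps, Python scripts to look and compute and a tool call to move; the robot and the scene stay as the last step left them, time stands still between calls to the robot, and variables do not carry over. Pictures are saved under pics/ and viewed, and the job is handed in when it is done.

Besides the shell and the picture viewer there is one more tool, called after "Emit:" as a command line: name --argument value ..., lists and objects as JSON in quotes. play_rows: Moves the arm, as the interface text tells. Its arguments: {"type":"object","properties":{"series":{"type":"array"},"squeeze":{"type":"number"}},"required":["series"]}

```bash
ls; mkdir -p pics
python3 - <<'E'
from bench import *
import cv2
print(sense())
for n in ["scene","top","wrist"]:
    p,d=snapshot(n); cv2.imwrite(f"pics/a_{n}.png",p[:,:,::-1]); 
    import numpy as np
    np.savez(f"a_{n}.npz",p=p,d=d)
    print(n,get_calibration(n))
E
```

```text
pics
{'time': 0.0, 'joint_pos': array([ 1.02439345e+00,  4.91563064e-01,  1.55946697e+00, -1.75543784e-05,
        1.09171203e+00, -1.05563512e-01]), 'dq': array([-0.00267376,  0.0010556 , -0.00056535, -0.00069547, -0.00054613,
       -0.00110274]), 'tau': array([ 6.94721330e-04, -6.18439007e+01, -2.61595076e+01, -8.52919970e-05,
        4.10439534e-03, -4.31703995e-05]), 'position': array([0.26650792, 0.56503075, 0.20121955]), 'tcp_rot': array([-3.14148702e+00,  1.14465479e-03,  1.12996512e+00]), 'contact_force': array([-1.08426245,  0.11280114, -0.79781876]), 'wrist_torque': array([-0.02147706,  0.01317832,  0.01225556]), 'grip_width': 1.0034006270200562}
scene {'camera_matrix': array([[450.39347812,   0.        , 323.81198238],
       [  0.        , 450.39347812, 241.66904019],
       [  0.        ,   0.        ,   1.        ]]), 'k1': -0.014471155902899333, 'rvec': array([ 1.68773847,  1.65282328, -0.82911212]), 'tvec': array([ 0.03005667, -0.19104441,  1.46712939])}
top {'camera_matrix': array([[516.23349883,   0.        , 316.77242501],
       [  0.        , 516.23349883, 243.91230031],
       [  0.        ,   0.        ,   1.        ]]), 'k1': -0.11121808034585473, 'rvec': array([ 2.14044222, -2.11113422,  0.19221338]), 'tvec': array([-0.06989262,  0.58806925,  1.38929927])}
wrist {'camera_matrix': array([[427.25541288,   0.        , 320.18949605],
       [  0.        , 427.25541288, 241.5230787 ],
       [  0.        ,   0.        ,   1.        ]]), 'k1': -0.07310009008257129, 'rvec': array([-2.44927202, -1.55374202, -0.21572745]), 'tvec': array([-0.62389915, -0.03617851,  0.37855822])}
```

View pics/a_scene.png

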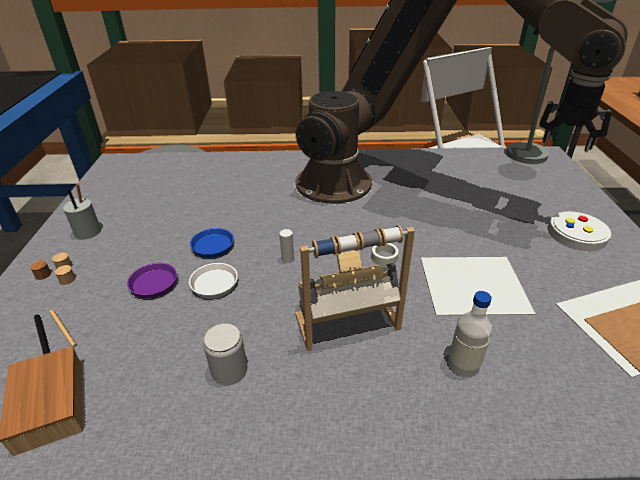

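View pics/a_top.png

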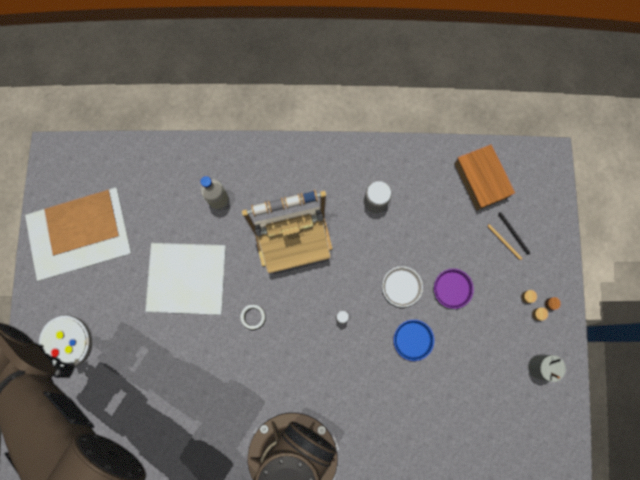

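View pics/a_wrist.png

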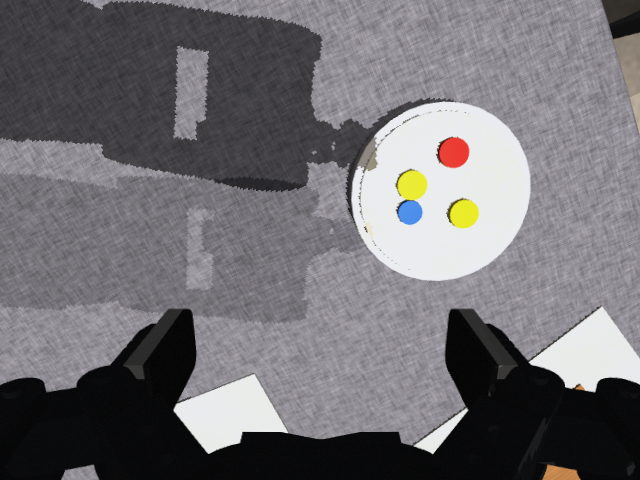

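```bash
cat > h.py <<'E'
import numpy as np, cv2
from scipy.spatial.transform import Rotation as R
def dist(k): return np.array([k,0,0,0,0.])
def cam(c):
    return c['camera_matrix'],dist(c['k1']),cv2.Rodrigues(c['rvec'])[0],np.asarray(c['tvec'])
def cloud(c,d):
    K,D,Rm,t=cam(c)
    v,u=np.mgrid[0:480,0:640]
    px=np.stack([u.ravel(),v.ravel()],1).astype(np.float64)[:,None]
    n=cv2.undistortPoints(px,K,D)[:,0]
    P=np.c_[n,np.ones(len(n))]*d.reshape(-1,1)
    W=(P-t)@Rm
    W[d.ravel()<=0]=np.nan
    return W.reshape(480,640,3)
def proj(c,X):
    K,D,Rm,t=cam(c)
    return cv2.projectPoints(np.asarray(X,float).reshape(-1,1,3),c['rvec'],c['tvec'],K,D)[0][:,0]
def ray(c,uv):
    K,D,Rm,t=cam(c)
    n=cv2.undistortPoints(np.array(uv,float).reshape(-1,1,2),K,D)[:,0]
    return -Rm.T@t,(np.c_[n,np.ones(len(n))]@Rm)
def onplane(c,uv,z):
    o,r=ray(c,uv); return o+r*((z-o[2])/r[:,2:3])
a=np.deg2rad(35);
def suvn(s,P):  # s=(x,y,yaw) ; P in m u,v,n -> world
    P=np.asarray(P,float).reshape(-1,3)
    st=np.c_[P[:,0]*np.cos(a)-P[:,2]*np.sin(a),P[:,1],0.06+P[:,0]*np.sin(a)+P[:,2]*np.cos(a)]
    return st2w(s,st)
def st2w(s,st):
    st=np.asarray(st,float).reshape(-1,3)
    c,sn=np.cos(s[2]),np.sin(s[2])
    return np.c_[s[0]+c*st[:,0]-sn*st[:,1],s[1]+sn*st[:,0]+c*st[:,1],st[:,2]]
E
python3 - <<'E'
from bench import *
from h import *
for cn in ["top","scene"]:
    f=np.load(f"a_{cn}.npz"); c=get_calibration(cn); W=cloud(c,f['d'])
    snapshot(cn)
    for th in ["cover","card","dish","bottle","tin","glue","tape","station","thread_bar"]:
        for r in trace(cn,th)[:4]:
            m=r['mask']; P=W[m]; 
            print(cn,th,round(r['confidence'],2),np.round(r['bbox']),np.round(np.nanmedian(P,0),3),m.sum())
            if th in("cover","dish","card") : np.save(f"m_{cn}_{th}_{int(r['bbox'][0])}.npy",m)
E
```

```text
top cover 0.87 [294. 240.  73.  54.] [0.585 0.001 0.106] 3008
top card 0.91 [186. 280.  78.  75.] [ 0.494  0.315 -0.   ] 5197
top dish 0.87 [452. 290.  40.  40.] [ 0.475 -0.456  0.005] 1211
top dish 0.79 [402. 287.  40.  42.] [ 0.479 -0.307  0.005] 1280
top dish 0.57 [416. 340.  41.  46.] [ 0.329 -0.338  0.005] 1318
top bottle 0.94 [217. 192.  32.  34.] [0.715 0.221 0.119] 731
top bottle 0.36 [285. 228.  94.  75.] [0.648 0.027 0.158] 1701
top tin 0.87 [378. 199.  29.  32.] [ 0.718 -0.227  0.096] 663
top tin 0.43 [294. 240.  74.  59.] [0.583 0.002 0.105] 2930
top glue 0.49 [342. 317.  10.  12.] [ 0.386 -0.132  0.082] 116
top tape 0.66 [253. 320.  23.  23.] [0.388 0.118 0.021] 233
top station 0.82 [288. 228.  95.  79.] [0.649 0.011 0.157] 1761
top thread_bar 0.76 [288. 228.  93.  76.] [0.648 0.02  0.158] 1772
scene cover 0.79 [353. 270.  71.  37.] [0.625 0.011 0.161] 1312
scene card 0.63 [479. 285. 114.  63.] [0.498 0.321 0.003] 5110
scene dish 0.89 [149. 282.  53.  31.] [ 0.467 -0.452  0.007] 1311
scene dish 0.74 [210. 242.  42.  28.] [ 0.318 -0.336  0.008] 1028
scene dish 0.57 [213. 282.  49.  36.] [ 0.47  -0.305  0.007] 1325
scene bottle 0.66 [471. 333.  45.  85.] [0.747 0.225 0.105] 2402
scene bottle 0.16 [383. 252.  27.  23.] [0.398 0.117 0.018] 359
scene tin 0.88 [226. 352.  49.  66.] [ 0.751 -0.223  0.084] 2079
scene tin 0.35 [356. 288. 122. 127.] [0.649 0.019 0.13 ] 6529
scene glue 0.69 [288. 246.  12.  34.] [ 0.399 -0.13   0.056] 371
scene tape 0.77 [384. 252.  32.  23.] [0.4   0.116 0.017] 385
scene station 0.73 [353. 287. 121. 126.] [0.65  0.017 0.131] 6409
scene station 0.19 [351. 273.  72.  38.] [0.625 0.012 0.161] 1228
scene thread_bar 0.61 [357. 287. 119. 126.] [0.649 0.019 0.13 ] 6600
```

```bash
cat > fit.py <<'E'
from h import *
from scipy.optimize import least_squares
def boxsdf(P,lo,hi):
    lo,hi=np.array(lo)/1e3,np.array(hi)/1e3
    q=np.abs(P-(lo+hi)/2)-(hi-lo)/2
    return np.linalg.norm(np.maximum(q,0),axis=1)+np.minimum(q.max(1),0)
def inv(s,W):
    c,sn=np.cos(s[2]),np.sin(s[2]); d=W-np.array([s[0],s[1],s[3]])
    st=np.c_[c*d[:,0]+sn*d[:,1],-sn*d[:,0]+c*d[:,1],d[:,2]]
    x,z=st[:,0],st[:,2]-.06
    return st,np.c_[x*np.cos(a)+z*np.sin(a),st[:,1],-x*np.sin(a)+z*np.cos(a)]
def sdf(s,W):
    st,U=inv(s,W)
    L=[boxsdf(U,[-66,-88,52],[50,88,56]),boxsdf(U,[47,-60,52],[75,60,76]),boxsdf(U,[55,-22,76],[69,22,114]),
       boxsdf(U,[-65,-90,0],[65,90,52]),
       boxsdf(U,[53,76,31],[71,90,75]),boxsdf(U,[53,-90,31],[71,-76,75])]
    L=L[:NB] if NB else L
    return np.min(L,0)
NB=0
def fit(W,s0):
    for w in(.03,.012,.006):
        k=np.abs(sdf(s0,W))<w
        r=least_squares(lambda s:sdf(s,W[k]),s0,loss='soft_l1',f_scale=.002,x_scale=[.01,.01,.1,.01]); s0=r.x
    return s0,k.sum(),np.sqrt(np.mean(sdf(s0,W[k])**2))
E
python3 - <<'E'
from bench import *
from fit import *
A=[]
for cn in ["top","scene"]:
    f=np.load(f"a_{cn}.npz"); c=get_calibration(cn); W=cloud(c,f['d'])
    P=W.reshape(-1,3); P=P[np.isfinite(P).all(1)]
    P=P[(abs(P[:,0]-.62)<.15)&(abs(P[:,1]-.0)<.14)&(P[:,2]>.03)&(P[:,2]<.21)]
    A.append(P); print(cn,len(P),fit(P,[.61,0,.23,0]))
print(fit(np.vstack(A),[.61,0,.23,0]))
# card
f=np.load("a_top.npz"); c=get_calibration("top")
for cn in["top","scene"]:
    f=np.load(f"a_{cn}.npz"); c=get_calibration(cn)
    import glob
    for g in sorted(glob.glob(f"m_{cn}_card*")):
        m=np.load(g).astype(np.uint8)
        g2=(f['p'].min(2)>195).astype(np.uint8)&cv2.dilate(m,np.ones((9,9)))
        W=onplane(c,np.argwhere(g2)[:,::-1],.002)[:,:2]
        r=cv2.minAreaRect(W.astype(np.float32)); print(g,r,W.mean(0),g2.sum(),m.sum())
    for g in sorted(glob.glob(f"m_{cn}_dish*")):
        m=np.load(g)
        W=onplane(c,np.argwhere(m)[:,::-1],.02)[:,:2]
        print(g,cv2.minEnclosingCircle(W.astype(np.float32)),W.mean(0))
E
```

```text
top 3613 (array([ 0.61150949,  0.0099419 ,  0.25578182, -0.00063622]), np.int64(3450), np.float64(0.0016968544540490555))
scene 5438 (array([ 0.61255056,  0.01186739,  0.25679237, -0.00209272]), np.int64(4228), np.float64(0.0021051096831031296))
(array([ 6.11471537e-01,  1.11894920e-02,  2.56845325e-01, -4.66400955e-04]), np.int64(7574), np.float64(0.0017629350548231304))
m_top_card_186.npy ((0.4936257600784302, 0.31698086857795715), (0.2146746814250946, 0.19450286030769348), 88.71012115478516) [0.49288479 0.31620134] 4882 5197
m_top_dish_401.npy ((0.4770907759666443, -0.3051588237285614), 0.058027658611536026) [ 0.47679895 -0.30477525]
m_top_dish_415.npy ((0.3281813859939575, -0.3352646231651306), 0.05832976475358009) [ 0.32833598 -0.33510881]
m_top_dish_451.npy ((0.47307246923446655, -0.45163774490356445), 0.0578998401761055) [ 0.47239806 -0.4519339 ]
m_scene_card_479.npy ((0.4915716052055359, 0.3210395872592926), (0.21982552111148834, 0.19992275536060333), 89.04727172851562) [0.49401843 0.32117987] 4878 5110
m_scene_dish_148.npy ((0.4804908335208893, -0.44701212644577026), 0.06333255022764206) [ 0.47993921 -0.44556398]
m_scene_dish_209.npy ((0.3340431749820709, -0.3330255448818207), 0.06585995107889175) [ 0.33422895 -0.33221352]
m_scene_dish_212.npy ((0.48194241523742676, -0.3037610650062561), 0.06369192898273468) [ 0.48276607 -0.30121014]
```

```bash
cat >> h.py <<'E'
S=[0.6115,0.0110,0.2565]
def axes(s=None):
    s=S if s is None else s
    o=suvn(s,[0,0,0]); return [(suvn(s,e)-o)[0] for e in np.eye(3)]
def Rtool(x,z):
    x=np.array(x,float); z=np.array(z,float); return np.stack([x,np.cross(z,x),z],1)
def plan(state,Rt,pt):
    """whole turn (deg rotvec in tool), shift in tool frame before the turn and after"""
    R0=R.from_euler('xyz',state['tcp_rot']).as_matrix()
    rv=np.rad2deg(R.from_matrix(R0.T@Rt).as_rotvec()); d=np.array(pt)-state['position']
    print('turn',rv.round(2),'norm',np.linalg.norm(rv).round(1),'shift old',(R0.T@d).round(4),'shift new',(Rt.T@d).round(4),'dist',np.linalg.norm(d).round(3))
E
python3 - <<'E'
from bench import *
from h import *
u,v,n=axes(); print(u,v,n)
st=sense()
Rt=Rtool(u,-n)
pt=suvn(S,[.062,0,.083+.12])[0]; print(pt)
plan(st,Rt,pt)
# wrist cam in tool frame
c=get_calibration("wrist"); K,D,Rm,t=cam(c); R0=R.from_euler('xyz',st['tcp_rot']).as_matrix()
print(R0.T@(-Rm.T@t-st['position']), Rm@R0)
E
```

```text
[0.79235253 0.2078161  0.57357644] [-0.25369662  0.96728384  0.        ] [-0.55481122 -0.1455144   0.81915204]
[ 0.54799918 -0.00565483  0.2618496 ]
turn [-15.28  32.71  48.44] norm 60.4 shift old [-0.3963  0.4981 -0.0601] shift new [0.1387 0.6236 0.0239] dist 0.639
[-0.0010423  -0.06875335 -0.17260622] [[ 9.99999617e-01 -5.99376560e-04 -6.37706613e-04]
 [ 4.02726965e-04  9.62088431e-01 -2.72737400e-01]
 [ 7.77002559e-04  2.72737039e-01  9.62088304e-01]]
```

Emit:
play_rows --series '[[[0,0,0],[-0.033,0.0415,-0.005],0.2],[[0,0,0],[-0.033,0.0415,-0.005],0.2],[[0,0,0],[-0.033,0.0415,-0.005],0.2],[[0,0,0],[-0.033,0.0415,-0.005],0.2],[[0,0,0],[-0.033,0.0415,-0.005],0.2],[[0,0,0],[-0.033,0.0415,-0.005],0.2],[[0,0,0],[-0.033,0.0415,-0.005],0.2],[[0,0,0],[-0.033,0.0415,-0.005],0.2],[[0,0,0],[-0.033,0.0415,-0.005],0.2],[[0,0,0],[-0.033,0.0415,-0.005],0.2],[[0,0,0],[-0.033,0.0415,-0.005],0.2],[[0,0,0],[-0.033,0.0415,-0.005],0.2]]' --squeeze 90

```text
time: 2.65
position: [0.5487, -0.0071, 0.2621]
tcp_rot: [3.141, -0.0, 1.13]
contact_force: [1.3, 0.4, -0.7]
grip_width: 0.599
```

Emit:
play_rows --series '[[[-2.2,4.65,6.9],[0,0,0],0.2],[[-2.2,4.65,6.9],[0,0,0],0.2],[[-2.2,4.65,6.9],[0,0,0],0.2],[[-2.2,4.65,6.9],[0,0,0],0.2],[[-2.2,4.65,6.9],[0,0,0],0.2],[[-2.2,4.65,6.9],[0,0,0],0.2],[[-2.2,4.65,6.9],[0,0,0],0.2],[[0,0,0],[0,0,0],0.2]]'

```text
time: 3.65
position: [0.5471, -0.0051, 0.2615]
tcp_rot: [3.138, -0.608, 0.261]
contact_force: [-0.1, -0.5, 0.4]
grip_width: 0.601
```

Run:
```python
from bench import *
from h import *
u,v,n=axes(); st=sense(); print(st['time'],st['joint_pos'].round(3),st['position'],st['grip_width'])
plan(st,Rtool(u,-n),suvn(S,[.062,0,.083+.12])[0])
c=get_calibration("wrist"); p,d=snapshot("wrist"); np.savez("b_wrist.npz",p=p,d=d,**c)
cv2.imwrite("pics/b_wrist.png",p[:,:,::-1])
from fit import *
P=cloud(c,d).reshape(-1,3); P=P[np.isfinite(P).all(1)]
P=P[(abs(P[:,0]-.62)<.15)&(abs(P[:,1]-.0)<.14)&(P[:,2]>.03)&(P[:,2]<.21)]
print(len(P),fit(P,[*S,0]))
```

```text
3.65 [-0.286  0.145  2.073  0.685  0.483 -1.09 ] [ 0.54713924 -0.00511662  0.26153104] 0.6009327423125266
turn [0.09 0.15 0.21] norm 0.3 shift old [0.0007 0.0007 0.0001] shift new [0.0008 0.0007 0.0001] dist 0.001
44945 (array([0.61007149, 0.01255195, 0.25797327, 0.00084093]), np.int64(41277), np.float64(0.0010035655954612572))
```

View pics/b_wrist.png

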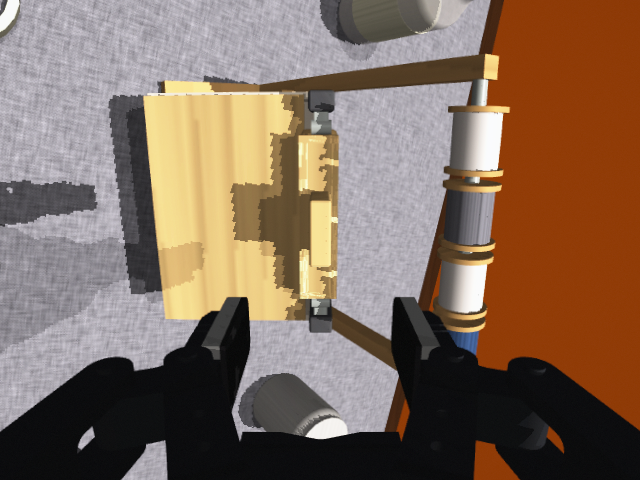

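```bash
sed -i 's/^S=.*/S=[0.6106,0.0120,0.2573]/' h.py
python3 - <<'E'
from bench import *
from h import *
u,v,n=axes(); st=sense()
plan(st,Rtool(u,-n),suvn(S,[.062,0,.082])[0])
E
```

```text
turn [0.11 0.15 0.3 ] norm 0.4 shift old [-0.0003 -0.001   0.1207] shift new [-0.0006 -0.0007  0.1207] dist 0.121
```

Emit:
play_rows --series '[[[0.1,0.15,0.3],[-0.0005,-0.001,0.025],0.2],[[0,0,0],[0,0,0.03],0.2],[[0,0,0],[0,0,0.03],0.2],[[0,0,0],[0,0,0.02],0.2],[[0,0,0],[0,0,0.015],0.2],[[0,0,0],[0,0,0],0.2]]'

```text
time: 4.45
position: [0.6149, 0.0134, 0.1626]
tcp_rot: [-3.14, -0.611, 0.257]
contact_force: [0.1, -0.1, -0.4]
grip_width: 0.597
```

Run:
```python
from bench import *
from h import *
u,v,n=axes(); st=sense(); print(st['position'],st['contact_force'])
plan(st,Rtool(u,-n),suvn(S,[.062,0,.082])[0])
p,d=snapshot("wrist"); cv2.imwrite("pics/c_wrist.png",p[:,:,::-1])
```

```text
[0.61493417 0.01339667 0.16255498] [ 0.07331691 -0.09294233 -0.42973082]
turn [-0.07 -0.   -0.01] norm 0.1 shift old [-0.0005  0.0002 -0.0006] shift new [-0.0005  0.0002 -0.0006] dist 0.001
```

View pics/c_wrist.png

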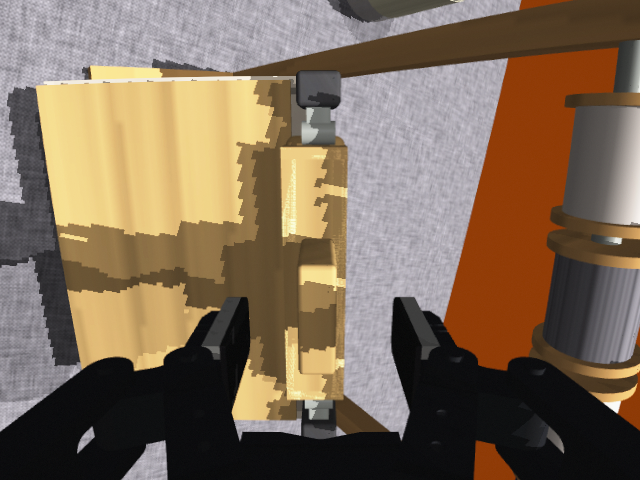

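Emit:
play_rows --series '[[[0,0,0],[0,0,0],-1],[[0,0,0],[0,0,0],-1],[[0,0,0],[0,0,0],-1],[[0,0,0],[0,0,0],-1],[[0,0,0],[0,0,0],-1],[[0,0,0],[0,0,0],-1]]' --squeeze 90

```text
time: 5.25
position: [0.614, 0.0128, 0.1641]
tcp_rot: [-3.141, -0.613, 0.255]
contact_force: [-5.2, -1.5, 5.5]
grip_width: 0.09
```

Run:
```python
from bench import *
from h import *
u,v,n=axes(); st=sense(); print(st['position'],st['contact_force'],st['grip_width'])
plan(st,Rtool(u,-n),suvn(S,[.062,0,.082])[0])
p,d=snapshot("wrist"); cv2.imwrite("pics/d_wrist.png",p[200:460,180:460,::-1].repeat(2,0).repeat(2,1))
```

```text
[0.61396577 0.01277615 0.16407471] [-5.21044967 -1.52033278  5.46686025] 0.09006805814036131
turn [ 0.07 -0.12 -0.12] norm 0.2 shift old [-0.0005 -0.0001  0.0013] shift new [-0.0005 -0.0001  0.0013] dist 0.001
```

View pics/d_wrist.png

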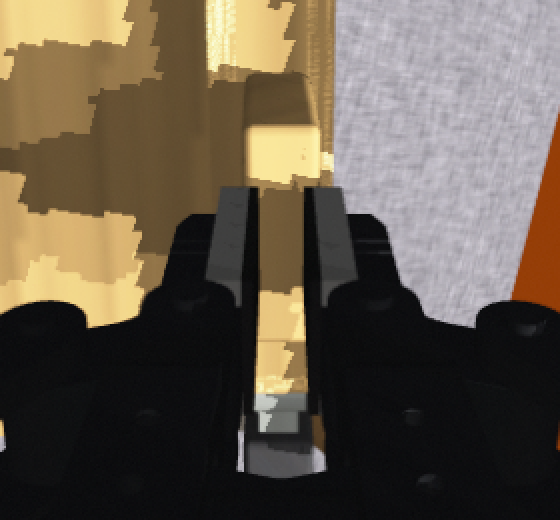

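Emit:
play_rows --series '[[[0,0,0],[0,0,-0.003],-1],[[0,0,0],[0,0,-0.003],-1],[[0,0,0],[0,0,-0.003],-1],[[0,0,0],[0,0,-0.003],-1]]' --squeeze 100

```text
time: 5.8
position: [0.6072, 0.0111, 0.1735]
tcp_rot: [-3.141, -0.612, 0.254]
contact_force: [-3.6, -0.7, 2.9]
grip_width: 0.084
```

Emit:
play_rows --series '[[[0,0,0],[0,0,-0.004],-1],[[0,0,0],[0,0,-0.004],-1],[[0,0,0],[0,0,0],-1]]'

```text
time: 6.18
position: [0.6029, 0.0099, 0.1799]
tcp_rot: [-3.141, -0.612, 0.254]
contact_force: [-0.4, -0.3, -2.2]
grip_width: 0.075
```

Run:
```python
from bench import *
from h import *
st=sense(); print(st['position'],st['contact_force'],st['grip_width'])
p,d=snapshot("wrist"); cv2.imwrite("pics/e_wrist.png",p[:,:,::-1])
```

```text
[0.60290623 0.00992402 0.17994453] [-0.44085823 -0.31952923 -2.17029985] 0.07534983156769347
```

View pics/e_wrist.png

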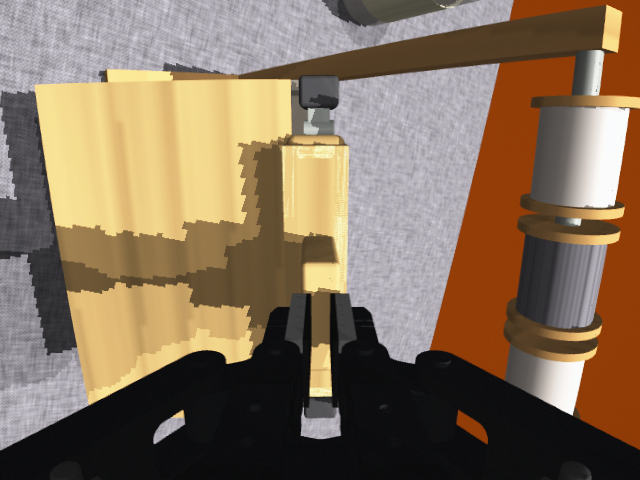

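Emit:
play_rows --series '[[[0,0,0],[0,0,-0.008],-1],[[0,0,0],[0,0,-0.012],-1],[[0,0,0],[0,0,-0.016],-1],[[0,0,0],[0,0,-0.016],-1],[[0,0,0],[0,0,-0.012],-1],[[0,0,0],[0,0,-0.008],-1],[[0,0,0],[0,0,0],-1]]'

```text
time: 7.1
position: [0.5629, -0.0006, 0.239]
tcp_rot: [-3.141, -0.613, 0.254]
contact_force: [-0.3, -0.7, -1.4]
grip_width: 0.08
```

```bash
cat > relcov.py <<'E'
# pose of cover relative to tool from wrist depth: ICP of plate+hat boxes
from fit import *
from bench import *
import fit
def covsdf(q,P):
    # q: rotvec(3), t(3): cover->tool
    C=R.from_rotvec(q[:3]).inv().apply(P-q[3:])
    return np.min([boxsdf(C,[-66,-88,0],[50,88,4]),boxsdf(C,[47,-60,0],[75,60,24])],0)
def rel(name):
    st=sense(); c=get_calibration("wrist"); p,d=snapshot("wrist")
    cv2.imwrite(name,p[:,:,::-1])
    W=cloud(c,d); m=trace("wrist","cover"); 
    if not m: print("no mask"); return
    mk=cv2.erode(m[0]['mask'].astype(np.uint8),np.ones((5,5)))>0
    W=W[mk]; W=W[np.isfinite(W).all(1)]
    R0=R.from_euler('xyz',st['tcp_rot'])
    P=R0.inv().apply(W-st['position'])
    # nominal: cover x=tool x, y=-tool y, z=-tool z ; grasp z_cover of TCP ~ 30mm
    q=np.r_[np.pi,0,0,-.062,0,.030]
    for w in(.02,.01,.005):
        k=abs(covsdf(q,P))<w
        q=least_squares(lambda q:covsdf(q,P[k]),q,loss='soft_l1',f_scale=.002,x_scale=[.1]*3+[.01]*3).x
    Rc=R.from_rotvec(q[:3]).as_matrix()
    print('n',k.sum(),len(P),'rms',np.sqrt(np.mean(covsdf(q,P[k])**2)).round(4),'t',q[3:].round(4))
    print('tool-frame cover rot dev deg',np.rad2deg(R.from_matrix(Rc@np.diag([1,-1,-1.])).as_rotvec()).round(2))
    print('TCP in cover',(-Rc.T@q[3:]).round(4)); np.save("q.npy",q)
    return q,st
E
python3 - <<'E'
from relcov import *
st=sense();print(st['contact_force'],st['grip_width'])
rel("pics/f_wrist.png")
p,d=snapshot("scene"); cv2.imwrite("pics/f_scene.png",p[:,:,::-1])
E
```

```text
[-0.27998013 -0.6552516  -1.4276851 ] 0.07982872028437048
n 70892 74014 rms 0.0006 t [-0.0624  0.0004  0.0291]
tool-frame cover rot dev deg [ 0.08 -1.35 -0.25]
TCP in cover [0.0617 0.0001 0.0306]
```

View pics/f_scene.png

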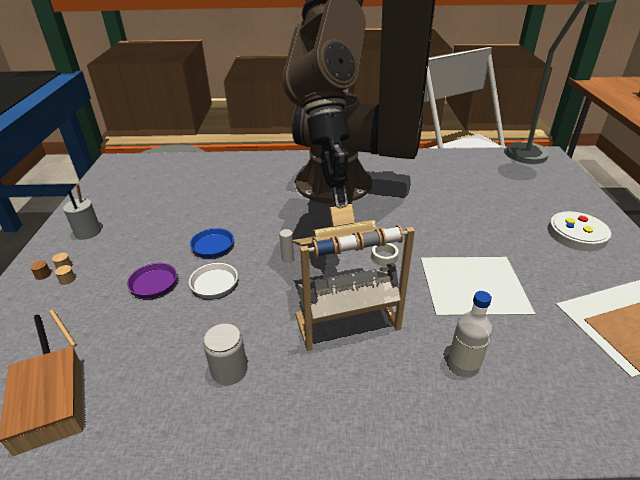

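View pics/f_wrist.png

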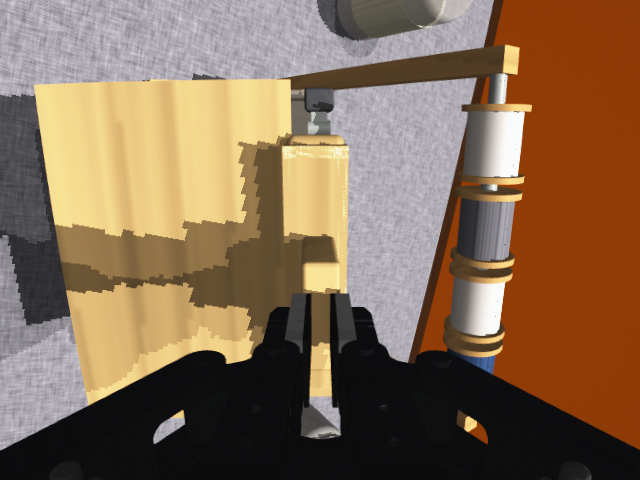

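```bash
cat > tgt.py <<'E'
from h import *
CARD=np.array([.4935,.3185]); CY=np.deg2rad(-1.1)
def tgt(h):
    q=np.load("q.npy"); Rc=R.from_rotvec(q[:3]).as_matrix()
    Rw=R.from_euler('z',CY).as_matrix()
    o=np.r_[CARD,.002+h]+Rw@[-.003,0,0]
    return Rw@Rc.T, o+Rw@(-Rc.T@q[3:])
E
python3 - <<'E'
from bench import *
from tgt import *
st=sense(); Rt,pt=tgt(.15); print(pt); plan(st,Rt,pt)
E
```

```text
[0.55223142 0.3175036  0.18258046]
turn [ -5.19 -33.47  15.32] norm 37.2 shift old [ 0.025  -0.3103  0.0858] shift new [-0.0195 -0.3177  0.0547] dist 0.323
```

Emit:
play_rows --series '[[[0,0,0],[0,-0.015,-0.01],-1],[[0,0,0],[0,-0.03,0],-1],[[0,0,0],[0,-0.045,0],-1],[[0,0,0],[0,-0.045,0],-1],[[0,0,0],[0,-0.045,0],-1],[[0,0,0],[0,-0.045,0],-1],[[0,0,0],[0,-0.04,0],-1],[[0,0,0],[0,-0.03,0],-1],[[0,0,0],[0,-0.015,0],-1]]'

```text
time: 8.38
position: [0.4837, 0.2805, 0.2456]
tcp_rot: [-3.141, -0.607, 0.256]
contact_force: [0.2, -0.6, -1.7]
grip_width: 0.08
```

Emit:
play_rows --series '[[[-0.5,-3.3,1.5],[0,0,0],-1],[[-0.7,-5,2.3],[0,0,0],-1],[[-0.9,-5.7,2.6],[0,0,0],-1],[[-0.9,-5.7,2.6],[0,0,0],-1],[[-0.9,-5.5,2.5],[0,0,0],-1],[[-0.7,-5,2.3],[0,0,0],-1],[[-0.5,-3.3,1.5],[0,0,0],-1],[[0,0,0],[0,0,0],-1]]'

```text
time: 9.38
position: [0.4849, 0.279, 0.2453]
tcp_rot: [3.14, -0.019, -0.023]
contact_force: [-0.7, 0.6, -1.9]
grip_width: 0.083
```

Run:
```python
from relcov import *
from tgt import *
rel("pics/g_wrist.png")
st=sense(); print(st['position'],st['time'],st['contact_force'])
Rt,pt=tgt(.05); print(pt); plan(st,Rt,pt)
for n in("top",):
  p,d=snapshot(n); cv2.imwrite(f"pics/g_{n}.png",p[:,:,::-1])
```

```text
n 69574 72737 rms 0.0006 t [-0.0613  0.0004  0.0309]
tool-frame cover rot dev deg [ 0.1   0.03 -0.26]
TCP in cover [0.0613 0.0001 0.0308]
[0.48417216 0.27886092 0.24567092] 9.475 [-0.27680403 -0.41587241 -1.6194673 ]
[0.55176941 0.31750553 0.08283793]
turn [ 0.02 -1.16  0.09] norm 1.2 shift old [ 0.0635 -0.0405  0.164 ] shift new [ 0.0667 -0.0405  0.1627] dist 0.18
```

View pics/g_wrist.png

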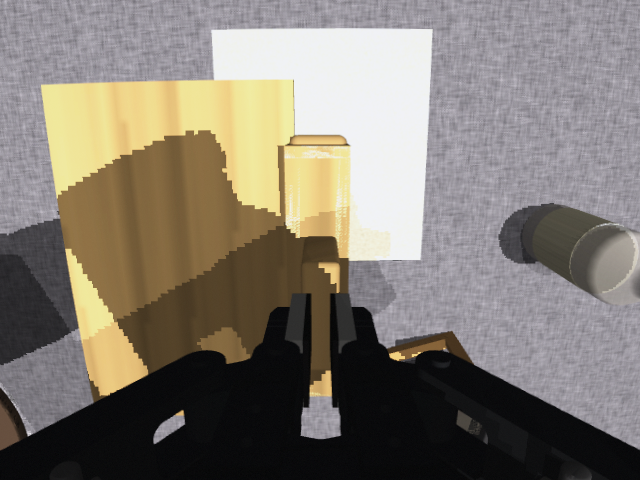

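View pics/g_top.png

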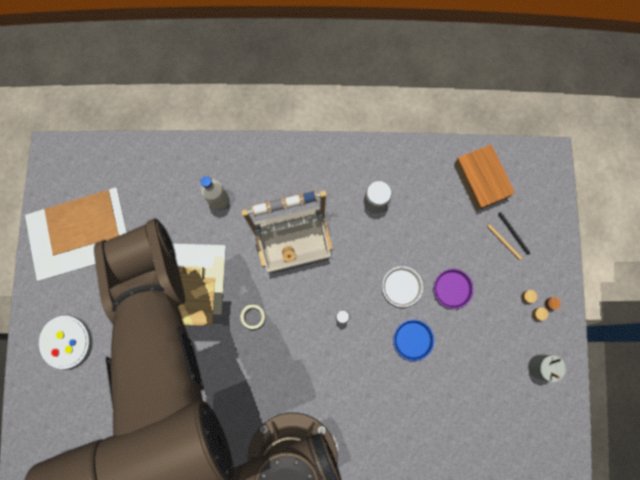

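Run:
```python
from bench import *
from tgt import *
c=get_calibration("wrist"); p=cv2.imread("pics/g_wrist.png")
m=(p.min(2)>215).astype(np.uint8); n,l,s,ce=cv2.connectedComponentsWithStats(m); k=1+s[1:,4].argmax()
pt=np.argwhere(l==k)[:,::-1]; W=onplane(c,pt,.002)[:,:2]
print(s[k]); 
# top edge: min row per col ; right edge: max col per row
m=l==k
top=np.array([[x,np.argmax(m[:,x])-.5] for x in range(225,420)]); rt=np.array([[639-np.argmax(m[y,::-1])+.5,y] for y in range(45,225)])
A=onplane(c,top,.002)[:,:2]; B=onplane(c,rt,.002)[:,:2]
fa=np.polyfit(A[:,0],A[:,1],1); fb=np.polyfit(B[:,1],B[:,0],1); print(np.rad2deg(np.arctan(fa[0])),-np.rad2deg(np.arctan(fb[0])))
print(np.std(A[:,1]-np.polyval(fa,A[:,0])),np.std(B[:,0]-np.polyval(fb,B[:,1])))
# corner intersection y=fa0 x+fa1, x=fb0 y+fb1
x=(fb[0]*fa[1]+fb[1])/(1-fb[0]*fa[0]); y=fa[0]*x+fa[1]; print('corner',x,y)
th=(np.arctan(fa[0])-np.arctan(fb[0]))/2
print('centre',np.array([x,y])+R.from_euler('z',th).as_matrix()[:2,:2]@[-.1,-.11],np.rad2deg(th))
```

```text
[  212    28   220   232 27394]
-0.8731858599572159 -0.9102978766991485
0.0002787692428088904 0.00031359191689912157
corner 0.5941919085155167 0.42713028411411935
centre [0.49249207 0.31869993] -0.8917418683281823
```

Emit:
play_rows --series '[[[0,-1.2,0],[0.008,-0.005,0.015],-1],[[0,0,0],[0.012,-0.008,0.03],-1],[[0,0,0],[0.013,-0.008,0.034],-1],[[0,0,0],[0.013,-0.008,0.034],-1],[[0,0,0],[0.011,-0.007,0.03],-1],[[0,0,0],[0.0085,-0.005,0.015],-1],[[0,0,0],[0,0,0.005],-1],[[0,0,0],[0,0,0],-1]]'

```text
time: 10.52
position: [0.5507, 0.318, 0.0836]
tcp_rot: [3.14, 0.001, -0.023]
contact_force: [0.3, -0.3, -1.3]
grip_width: 0.078
```

```bash
sed -i 's/^CARD.*/CARD=np.array([.493,.3187]); CY=np.deg2rad(-.95)/' tgt.py
python3 - <<'E'
from relcov import *
from tgt import *
rel("pics/i_wrist.png")
st=sense(); print(st['position'],st['time'],st['contact_force'])
Rt,pt=tgt(.0); print(pt); plan(st,Rt,pt)
E
```

```text
n 68697 71765 rms 0.0006 t [-0.0613  0.0001  0.0311]
tool-frame cover rot dev deg [0.09 0.19 0.16]
TCP in cover [0.0614 0.0003 0.0309]
[0.55090406 0.3180513  0.08434382] 10.625 [ 0.23983014 -0.38196943 -2.58915533]
[0.55144681 0.3180382  0.03288323]
turn [-0.02 -0.18 -0.52] norm 0.6 shift old [ 0.0006 -0.0001  0.0515] shift new [ 0.0007 -0.0001  0.0515] dist 0.051
```

View pics/i_wrist.png

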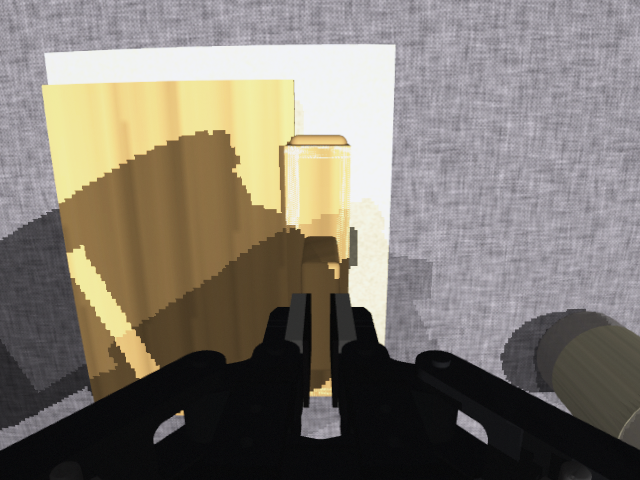

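Good alignment over the card. Lowering 47 mm, then in small steps to contact.

Emit:
play_rows --series '[[[0,-0.2,-0.5],[0.0007,0,0.01],-1],[[0,0,0],[0,0,0.015],-1],[[0,0,0],[0,0,0.012],-1],[[0,0,0],[0,0,0.007],-1],[[0,0,0],[0,0,0.003],-1],[[0,0,0],[0,0,0],-1],[[0,0,0],[0,0,0],-1]]'

```text
time: 11.5
position: [0.5514, 0.318, 0.0366]
tcp_rot: [3.14, 0.005, -0.014]
contact_force: [0.5, -0.8, -1.1]
grip_width: 0.084
```

Emit:
play_rows --series '[[[0,0,0],[0,0,0.001],-1],[[0,0,0],[0,0,0.001],-1],[[0,0,0],[0,0,0.001],-1],[[0,0,0],[0,0,0],-1]]'

```text
time: 12.0
position: [0.5513, 0.3179, 0.0334]
tcp_rot: [3.14, 0.005, -0.014]
contact_force: [-0.2, -1.4, 0.2]
grip_width: 0.078
```

Emit:
play_rows --series '[[[0,0,0],[0,0,0.001],-1],[[0,0,0],[0,0,0],-1]]'

```text
time: 12.25
position: [0.5516, 0.3179, 0.0333]
tcp_rot: [3.14, 0.004, -0.014]
contact_force: [-2.6, -1.5, 9.9]
grip_width: 0.082
```

Run:
```python
from relcov import *
from tgt import *
rel("pics/j_wrist.png")
st=sense(); print(st['position'],st['time'],st['contact_force'])
Rt,pt=tgt(.0); print(pt); plan(st,Rt,pt)
```

```text
n 69213 72282 rms 0.0006 t [-0.0615  0.0005  0.0306]
tool-frame cover rot dev deg [ 0.09 -0.16 -0.11]
TCP in cover [0.0614 0.0004 0.0307]
[0.55160425 0.31790414 0.0333126 ] 12.35 [-2.1066021  -1.96910152  9.94317622]
[0.55139994 0.31811326 0.03272977]
turn [0.   0.39 0.25] norm 0.5 shift old [-0.0002 -0.0002  0.0006] shift new [-0.0002 -0.0002  0.0006] dist 0.001
```

Emit:
play_rows --series '[[[0,0,0],[0,0,0],-0.7],[[0,0,0],[0,0,0],-0.5],[[0,0,0],[0,0,0],-0.3],[[0,0,0],[0,0,0],-0.1],[[0,0,0],[0,0,0],0.0],[[0,0,0],[0,0,0],0.0]]'

```text
time: 13.1
position: [0.5512, 0.3179, 0.0322]
tcp_rot: [3.14, 0.005, -0.014]
contact_force: [-0.4, -0.3, -0.2]
grip_width: 0.505
```

Run:
```python
from relcov import *
from tgt import *
rel("pics/k_wrist.png")
st=sense(); print(st['position'],st['time'],st['contact_force'],st['grip_width'])
```

```text
n 70048 75053 rms 0.0006 t [-0.0611  0.      0.03  ]
tool-frame cover rot dev deg [0.13 0.37 0.13]
TCP in cover [0.0613 0.0002 0.0296]
[0.55124348 0.31787047 0.03219993] 13.2 [-0.18550223 -0.16182178  0.32987989] 0.49589398665635753
```

View pics/k_wrist.png

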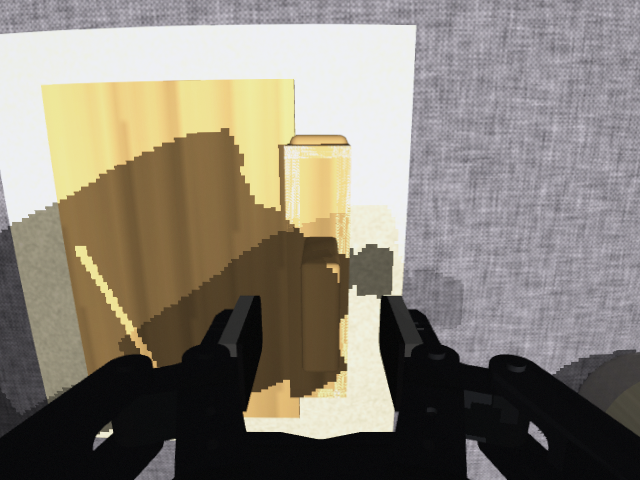

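Emit:
play_rows --series '[[[0,0,0],[0,0,-0.01],0],[[0,0,0],[0,0,-0.02],0],[[0,0,0],[0,0,-0.04],0],[[0,0,0],[0,0,-0.05],0],[[0,0,0],[0,0,-0.05],0],[[0,0,0],[0,0,-0.04],0],[[0,0,0],[0,0,-0.02],0]]'

```text
time: 14.08
position: [0.5526, 0.3184, 0.2657]
tcp_rot: [3.141, 0.002, -0.014]
contact_force: [-0.0, -0.7, -0.7]
grip_width: 0.5
```

Run:
```python
from fit import *
from bench import *
for cn in["top","scene"]:
    c=get_calibration(cn); p,d=snapshot(cn); cv2.imwrite(f"pics/l_{cn}.png",p[:,:,::-1]); W=cloud(c,d)
    if cn=="top": cv2.imwrite("pics/l_crop.png",cv2.resize(p[180:300,220:370,::-1],None,fx=4,fy=4))
    for r in trace(cn,"reel")[:6]:
        P=W[r['mask']]; P=P[np.isfinite(P).all(1)]
        U=inv([*S,0],P)[1]*1e3
        k=U[:,2]>32
        print(cn,round(r['confidence'],2),np.round(r['bbox']),'uvn med',np.median(U,0).round(1),'topface',k.sum(),((U[k].min(0)+U[k].max(0))/2).round(1),U[k].mean(0).round(1),'max n',np.percentile(U[:,2],95).round(1))
    # whole-cloud approach: points in the bin
    Q=W.reshape(-1,3); Q=Q[np.isfinite(Q).all(1)]; U=inv([*S,0],Q)[1]*1e3
    k=(abs(U[:,1])<70)&(U[:,0]>-58)&(U[:,0]<0)&(U[:,2]>30)&(U[:,2]<44)
    print('bin pts',k.sum(),U[k].mean(0).round(1),U[k].min(0).round(1),U[k].max(0).round(1))
st=sense(); print(st['position'],st['time'])
```

```text
top 0.74 [289. 253.  12.  16.] uvn med [-34.5  17.5  32.8] topface 98 [-40.8  18.   36.9] [-40.5  17.8  35.4] max n 38.2
top 0.32 [343. 316.   8.  13.] uvn med [-194.1  -81.   162. ] topface 114 [-207.2  -82.5  145.8] [-194.5  -81.3  161.1] max n 171.6
bin pts 127 [-42.   15.5  35. ] [-57.8 -65.7  30.4] [-23.7  38.   41.6]
bin pts 11 [-56.9 -38.8  39. ] [-57.9 -51.4  34.7] [-54.9 -31.   42.5]
[0.55213169 0.31816678 0.26208721] 14.275
```

View pics/l_top.png

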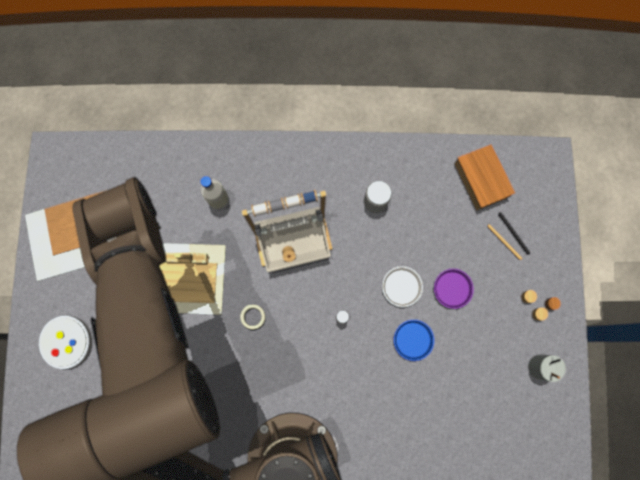

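View pics/l_crop.png

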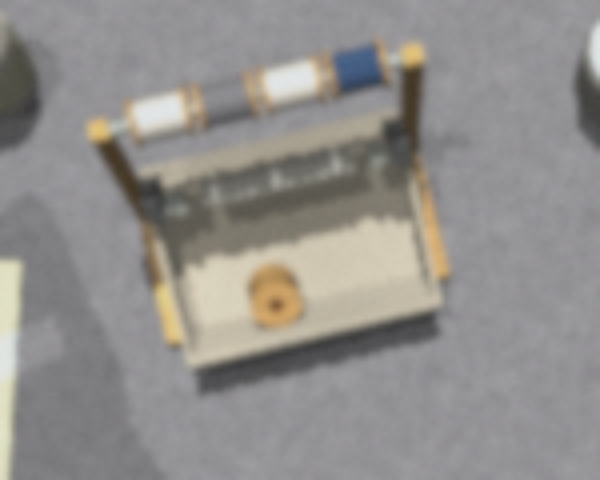

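Run:
```python
from bench import *
from h import *
u,v,n=axes(); st=sense(); pt=suvn(S,[-.041,.018,.15])[0]; print(pt,st['joint_pos'].round(2))
plan(st,Rtool(-v,-n),pt)
```

```text
[ 0.49033571 -0.00103273  0.15935617] [0.42 0.46 1.44 0.   1.24 0.43]
turn [30.15 22.87 71.94] norm 81.3 shift old [-0.0567  0.3199  0.1036] shift new [0.293  0.1744 0.0033] dist 0.341
```

Emit:
play_rows --series '[[[0,0,0],[-0.003,0.015,0],0.35],[[0,0,0],[-0.007,0.035,0],0.35],[[0,0,0],[-0.008,0.045,0],0.35],[[0,0,0],[-0.008,0.05,0.01],0.35],[[0,0,0],[-0.008,0.05,0.01],0.35],[[0,0,0],[-0.008,0.05,0.01],0.35],[[0,0,0],[-0.008,0.04,0.01],0.35],[[0,0,0],[-0.006,0.025,0.01],0.35],[[0,0,0],[-0.001,0.01,0],0.35]]'

```text
time: 15.4
position: [0.4893, -0.0024, 0.2121]
tcp_rot: [3.14, 0.008, -0.016]
contact_force: [0.0, 0.0, 0.9]
grip_width: 0.673
```

Emit:
play_rows --series '[[[1.5,1.1,3.6],[0,0,0],0.35],[[3,2.3,7.2],[0,0,0],0.35],[[3.7,2.8,8.8],[0,0,0],0.35],[[3.7,2.8,8.8],[0,0,0],0.35],[[3.7,2.8,8.8],[0,0,0],0.35],[[3.7,2.8,8.8],[0,0,0],0.35],[[3.7,2.8,8.8],[0,0,0],0.35],[[3.5,2.7,8.4],[0,0,0],0.35],[[2.5,1.9,6],[0,0,0],0.35],[[1.15,0.85,2.75],[0,0,0],0.35],[[0,0,0],[0,0,0],0.35]]'

```text
time: 16.77
position: [0.4905, -0.0004, 0.2134]
tcp_rot: [-2.531, 0.001, -1.314]
contact_force: [-0.1, -0.6, 0.5]
grip_width: 0.67
```

Run:
```python
from bench import *
from fit import *
u,v,n=axes(); st=sense(); pt=suvn(S,[-.041,.018,.15])[0]; print(st['time'],st['position'],st['joint_pos'].round(2))
plan(st,Rtool(-v,-n),pt)
c=get_calibration("wrist"); p,d=snapshot("wrist"); cv2.imwrite("pics/m_wrist.png",p[:,:,::-1]); W=cloud(c,d)
for r in trace("wrist","reel")[:4]:
    P=W[r['mask']]; P=P[np.isfinite(P).all(1)]; U=inv([*S,0],P)[1]*1e3; top=np.percentile(U[:,2],97); k=U[:,2]>top-4
    print(round(r['confidence'],2),np.round(r['bbox']),'topface',top.round(1),k.sum(),((U[k].min(0)+U[k].max(0))/2).round(1),U[k].mean(0).round(1),U.min(0).round(1),U.max(0).round(1))
```

```text
16.775 [ 4.90487660e-01 -3.68533020e-04  2.13364833e-01] [-0.32  0.14  2.26  1.    0.38  0.12]
turn [-0.01  0.02 -0.07] norm 0.1 shift old [0.0007 0.0312 0.0441] shift new [0.0006 0.0312 0.0441] dist 0.054
0.87 [320. 246.  43.  55.] topface 39.2 1477 [-42.   19.2  37.7] [-41.6  19.4  37.8] [-60.7   0.3   4.3] [-23.9  38.3  40.1]
0.54 [355. 143. 383. 286.] topface 101.5 1784 [119.3  -1.6 108.5] [119.2  -6.9 107.2] [  -80.2  -758.6 -1251.8] [487.  177.7 119.6]
```

View pics/m_wrist.png

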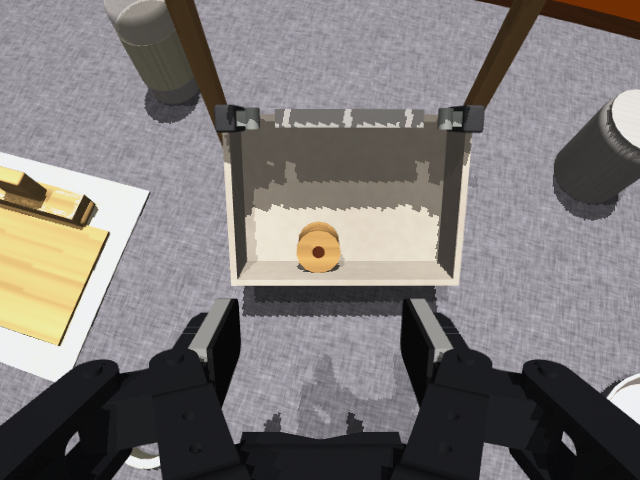

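Run:
```python
from bench import *
from h import *
u,v,n=axes(); st=sense()
plan(st,Rtool(-v,-n),suvn(S,[-.040,.0188,.008])[0])
plan(st,Rtool(-v,-n),suvn(S,[-.040,.0188,.06])[0])
```

```text
turn [0.   0.02 0.02] norm 0.0 shift old [-0.0005  0.0305  0.1859] shift new [-0.0006  0.0305  0.1859] dist 0.188
turn [0.   0.02 0.02] norm 0.0 shift old [-0.0005  0.0305  0.1339] shift new [-0.0006  0.0305  0.1339] dist 0.137
```

Emit:
play_rows --series '[[[0,0,0],[0,0.01,0.015],0.35],[[0,0,0],[-0.0005,0.01,0.03],0.35],[[0,0,0],[0,0.0105,0.03],0.35],[[0,0,0],[0,0,0.03],0.35],[[0,0,0],[0,0,0.02],0.35],[[0,0,0],[0,0,0.009],0.35],[[0,0,0],[0,0,0],0.35]]'

```text
time: 17.75
position: [0.5401, 0.0133, 0.0908]
tcp_rot: [-2.53, 0.002, -1.312]
contact_force: [0.2, 0.2, 0.8]
grip_width: 0.672
```

Run:
```python
from bench import *
from h import *
u,v,n=axes(); st=sense(); print(st['contact_force'])
plan(st,Rtool(-v,-n),suvn(S,[-.040,.0188,.008])[0])
c=get_calibration("wrist"); p,d=snapshot("wrist"); cv2.imwrite("pics/n_wrist.png",p[:,:,::-1])
```

```text
[0.17838536 0.18420103 0.75365653]
turn [-0.04  0.16  0.  ] norm 0.2 shift old [0.0005 0.0021 0.0561] shift new [0.0004 0.002  0.0561] dist 0.056
```

View pics/n_wrist.png

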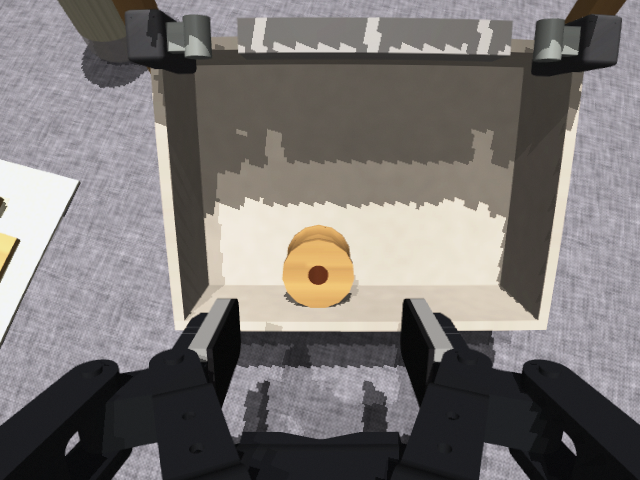

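Emit:
play_rows --series '[[[0,0,0],[0,0.001,0.01],0.35],[[0,0,0],[0,0,0.015],0.35],[[0,0,0],[0,0,0.008],0.35],[[0,0,0],[0,0,0.005],0.35],[[0,0,0],[0,0,0],0.35]]'

```text
time: 18.42
position: [0.5599, 0.0185, 0.0596]
tcp_rot: [-2.53, 0.002, -1.312]
contact_force: [-0.5, 0.4, -0.0]
grip_width: 0.677
```

Emit:
play_rows --series '[[[0,0,0],[0,0,0.006],0.35],[[0,0,0],[0,0,0.006],0.35],[[0,0,0],[0,0,0.004],0.35],[[0,0,0],[0,0,0],0.35]]'

```text
time: 18.92
position: [0.5689, 0.0209, 0.0461]
tcp_rot: [-2.53, 0.002, -1.312]
contact_force: [-0.7, 0.5, 0.6]
grip_width: 0.678
```

Run:
```python
from bench import *
from h import *
u,v,n=axes(); st=sense(); print(st['contact_force'])
plan(st,Rtool(-v,-n),suvn(S,[-.040,.0188,.008])[0])
c=get_calibration("wrist"); p,d=snapshot("wrist"); cv2.imwrite("pics/o_wrist.png",p[:,:,::-1])
```

```text
[-0.65602016  0.51747311  0.63990234]
turn [-0.04  0.13 -0.01] norm 0.1 shift old [0.0004 0.0008 0.0025] shift new [0.0004 0.0008 0.0025] dist 0.003
```

View pics/o_wrist.png

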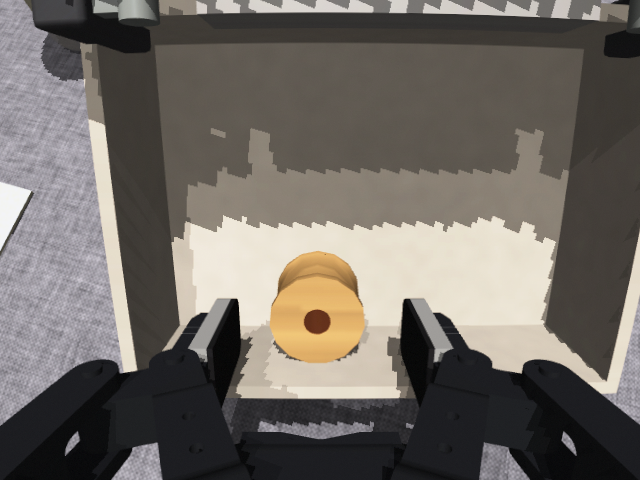

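Emit:
play_rows --series '[[[0,0,0],[0,0.0005,0.002],0.35],[[0,0,0],[0,0,0],-0.1],[[0,0,0],[0,0,0],-1],[[0,0,0],[0,0,0],-1],[[0,0,0],[0,0,0],-1],[[0,0,0],[0,0,0],-1]]' --squeeze 30

```text
time: 19.73
position: [0.5696, 0.021, 0.0446]
tcp_rot: [-2.53, 0.002, -1.313]
contact_force: [0.4, -0.4, -0.5]
grip_width: 0.001
```

Emit:
play_rows --series '[[[0,0,0],[0,0,-0.004],-1],[[0,0,0],[0,0,-0.01],-1],[[0,0,0],[0,0,-0.02],-1],[[0,0,0],[0,0,-0.03],-1],[[0,0,0],[0,0,-0.03],-1],[[0,0,0],[0,0,-0.02],-1],[[0,0,0],[0,0,-0.01],-1],[[0,0,0],[0,0,0],-1]]'

```text
time: 20.72
position: [0.5005, 0.0024, 0.1471]
tcp_rot: [-2.528, 0.0, -1.313]
contact_force: [-0.8, 0.1, 0.0]
grip_width: 0.003
```

Run:
```python
from bench import *
from fit import *
st=sense(); print(st['contact_force'],st['position'],st['grip_width'],st['joint_pos'].round(2))
c=get_calibration("wrist"); p,d=snapshot("wrist"); cv2.imwrite("pics/p_wrist.png",p[:,:,::-1]); W=cloud(c,d)
R0=R.from_euler('xyz',st['tcp_rot'])
for r in trace("wrist","reel")[:2]:
    P=W[r['mask']]; P=P[np.isfinite(P).all(1)]; T=R0.inv().apply(P-st['position'])*1e3
    print(round(r['confidence'],2),np.round(r['bbox']),np.percentile(T,[3,50,97],axis=0).round(1))
    k=abs(T[:,2]-np.percentile(T[:,2],10))<5; print(T[k].mean(0))
```

```text
[-0.79910055  0.1067325   0.02543138] [0.50046209 0.00236189 0.14706163] 0.002784084866850822 [-0.31  0.3   2.33  1.62  0.31 -0.53]
0.74 [359. 139. 401. 278.] [[ -68.1 -120.    60.6]
 [  26.1  -52.   127.1]
 [ 108.6   21.6  129.2]]
[  21.25224456 -102.28919743   62.79899123]
0.71 [319. 230.  57.  59.] [[-16.2 -13.5  94.6]
 [ -0.6   0.4  96.1]
 [ 14.5  18.2 123.8]]
[-0.67056035  2.52325304 95.94880469]
```

View pics/p_wrist.png

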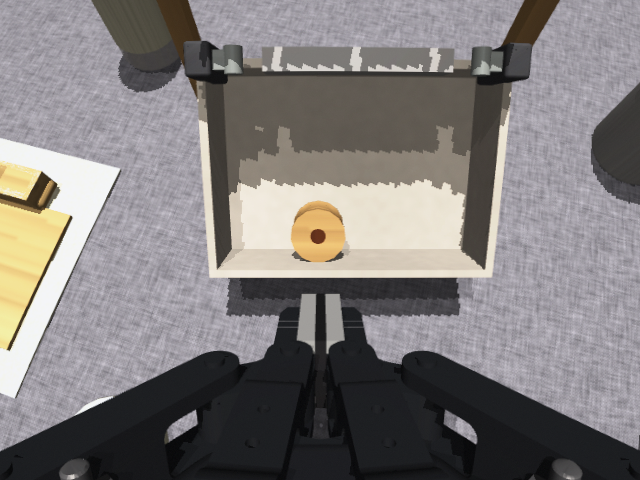

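Run:
```python
from bench import *
from fit import *
st=sense(); c=get_calibration("wrist"); R0=R.from_euler('xyz',st['tcp_rot'])
T=np.array([[0,0,0],[0,0,-.019],[0,11,0],[0,-.011,0],[.02,0,0],[-.02,0,0],[.018,0,-.027],[-.018,0,-.027]]); T[2,1]=.011
print(proj(c,R0.apply(T)+st['position']).round(0))
p,d=snapshot("wrist"); W=cloud(c,d)
for r in trace("wrist","reel")[:3]:
    P=W[r['mask']]; P=P[np.isfinite(P).all(1)]; U=inv([*S,0],P)[1]*1e3
    print(r['bbox'],np.percentile(U,[1,50,99],axis=0).round(1))
X=R0.inv().apply(W.reshape(-1,3)-st['position']).reshape(480,640,3)
for rr in (296,310,330,350,370): print(rr,d[rr,310:332:4].round(3),X[rr,306],X[rr,334])
```

```text
[[318. 286.]
 [318. 304.]
 [318. 309.]
 [318. 262.]
 [364. 286.]
 [272. 286.]
 [366. 313.]
 [270. 313.]]
[319.6, 230.8, 53.0, 62.1] [[-58.6   3.4   9.2]
 [-39.6  19.5  37.8]
 [-24.9  35.8  39.5]]
296 [0.147 0.147 0.146 0.148 0.148 0.146] [-0.00398329 -0.01120657 -0.03726044] [ 0.00560352 -0.01120264 -0.0372367 ]
310 [0.135 0.136 0.136 0.135 0.136 0.136] [-0.00367684 -0.01049289 -0.04702305] [ 0.00531317 -0.01047572 -0.04697323]
330 [0.124 0.124 0.122 0.123 0.123 0.122] [-0.00321983 -0.01075421 -0.06123863] [ 0.0048575  -0.01102192 -0.06174346]
350 [0.11  0.119 0.117 0.118 0.117 0.11 ] [-0.00277995 -0.01199035 -0.07467185] [ 0.00446482 -0.01183671 -0.07439722]
370 [0.104 0.11  0.12  0.119 0.119 0.107] [-0.00244967 -0.01257656 -0.08489592] [ 0.00418483 -0.0117964  -0.08366652]
```

Run:
```python
from bench import *
from fit import *
st=sense(); R0=R.from_euler('xyz',st['tcp_rot'])
for cn in["scene","top"]:
    c=get_calibration(cn); p,d=snapshot(cn); W=cloud(c,d)
    X=R0.inv().apply(W.reshape(-1,3)-st['position']).reshape(480,640,3)
    m=(abs(X[...,0])<.05)&(abs(X[...,1])<.05)&(X[...,2]>-.15)&(X[...,2]<.02)
    print(cn,m.sum(),np.percentile(X[m],[1,50,99],axis=0).round(3)) if m.sum() else None
    q=proj(c,R0.apply([[0,0,0],[0,0,-.037],[0,0,-.073]])+st['position']); print(q)
    x,y=q.mean(0).astype(int); cv2.imwrite(f"pics/q_{cn}.png",cv2.resize(p[max(0,y-50):y+50,x-60:x+60,::-1],None,fx=6,fy=6,interpolation=cv2.INTER_NEAREST)); print(x,y)
c=get_calibration("wrist");p,d=snapshot("wrist");cv2.imwrite("pics/q_wrist.png",cv2.resize(p[230:430,220:420,::-1],None,fx=3,fy=3,interpolation=cv2.INTER_NEAREST))
print(proj(c,R0.apply([[0,-.038,-.073],[0,-.0425,-.073]])+st['position']))
W=cloud(c,d); X=R0.inv().apply(W.reshape(-1,3)-st['position']).reshape(480,640,3)
for cc in (304,308,312,316,320,324,328,336): print(cc,[tuple((X[r,cc]*1e3).round(0)) for r in (288,294,300,320,400,445)])
```

```text
scene 1597 [[-0.048 -0.022 -0.149]
 [ 0.002 -0.012 -0.107]
 [ 0.048  0.009 -0.035]]
[[341.95697537 239.85636492]
 [339.1876517  223.08003301]
 [336.48160916 206.69150482]]
339 223
top 543 [[-0.049 -0.02  -0.145]
 [ 0.001 -0.011 -0.099]
 [ 0.049  0.009 -0.035]]
[[291.42872442 270.65839313]
 [292.83972593 277.19920714]
 [294.2845343  283.89113052]]
292 277
[[316.72381097 252.00826722]
 [316.69204185 234.18522354]]
304 [(np.float64(-12.0), np.float64(57.0), np.float64(138.0)), (np.float64(-5.0), np.float64(-11.0), np.float64(-35.0)), (np.float64(-5.0), np.float64(-11.0), np.float64(-40.0)), (np.float64(-4.0), np.float64(-10.0), np.float64(-54.0)), (np.float64(-3.0), np.float64(-9.0), np.float64(-92.0)), (np.float64(-2.0), np.float64(-11.0), np.float64(-107.0))]
308 [(np.float64(-9.0), np.float64(57.0), np.float64(138.0)), (np.float64(-3.0), np.float64(-11.0), np.float64(-34.0)), (np.float64(-3.0), np.float64(-11.0), np.float64(-40.0)), (np.float64(-3.0), np.float64(-11.0), np.float64(-56.0)), (np.float64(-2.0), np.float64(-0.0), np.float64(-79.0)), (np.float64(-1.0), np.float64(-11.0), 
[... 1403 characters left out ...]
107.0))]
328 [(np.float64(7.0), np.float64(56.0), np.float64(137.0)), (np.float64(4.0), np.float64(-11.0), np.float64(-35.0)), (np.float64(3.0), np.float64(-11.0), np.float64(-41.0)), (np.float64(3.0), np.float64(-11.0), np.float64(-55.0)), (np.float64(3.0), np.float64(2.0), np.float64(-76.0)), (np.float64(2.0), np.float64(-12.0), np.float64(-108.0))]
336 [(np.float64(13.0), np.float64(56.0), np.float64(137.0)), (np.float64(6.0), np.float64(-11.0), np.float64(-34.0)), (np.float64(6.0), np.float64(-11.0), np.float64(-40.0)), (np.float64(6.0), np.float64(-11.0), np.float64(-55.0)), (np.float64(4.0), np.float64(-9.0), np.float64(-91.0)), (np.float64(4.0), np.float64(-10.0), np.float64(-106.0))]
```

View pics/q_scene.png

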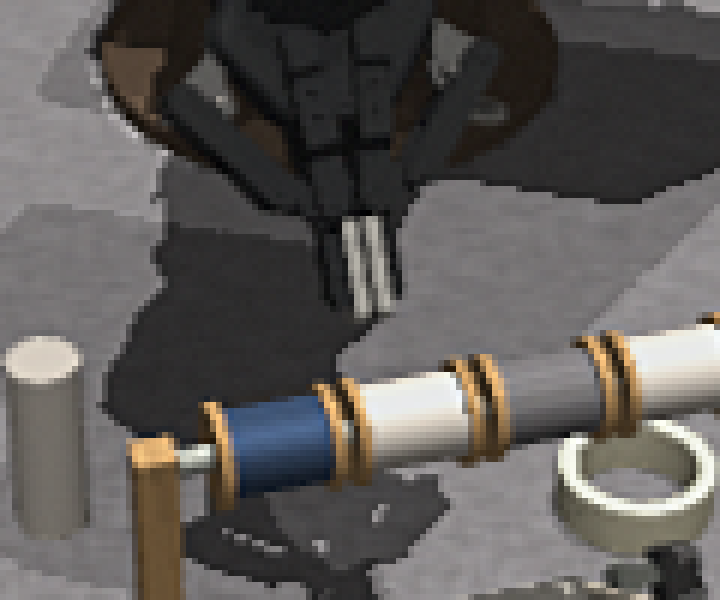

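View pics/q_wrist.png

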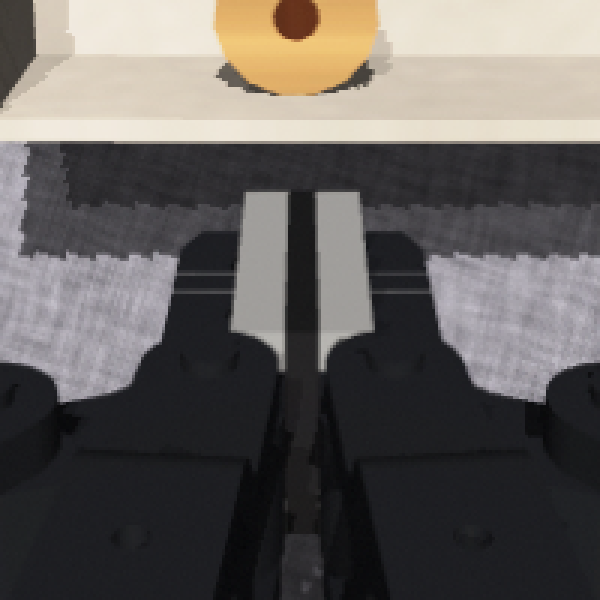

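Run:
```python
from bench import *
from h import *
for cn in["top","scene"]:
    c=get_calibration(cn); p,d=snapshot(cn); W=cloud(c,d)
    m=(abs(W[...,0]-.4935)<.1)&(abs(W[...,1]-.3187)<.11)
    Z=W[m]; print(cn,m.sum(),'zmax',np.sort(Z[:,2])[-12:].round(3))
    k=Z[:,2]>.045; print(Z[k].mean(0),Z[k].min(0),Z[k].max(0),k.sum())
    k=(Z[:,2]>.004)&(Z[:,2]<.012); print('plate',np.median(Z[k],0).round(4),np.percentile(Z[k],[1,99],axis=0).round(3))
    x,y=proj(c,[[.5,.3187,.03]])[0].astype(int); cv2.imwrite(f"pics/r_{cn}.png",cv2.resize(p[y-50:y+50,x-65:x+65,::-1],None,fx=6,fy=6,interpolation=cv2.INTER_NEAREST))
```

```text
top 5125 zmax [0.064 0.065 0.065 0.065 0.065 0.065 0.066 0.066 0.066 0.067 0.068 0.071]
[0.55246301 0.312859   0.0602352 ] [0.54527903 0.29315762 0.04669821] [0.56012235 0.33452764 0.07052091] 93
plate [0.4878 0.3129 0.0059] [[0.4   0.215 0.004]
 [0.587 0.419 0.011]]
scene 4925 zmax [0.067 0.067 0.067 0.067 0.067 0.067 0.067 0.067 0.067 0.068 0.068 0.068]
[0.5559509  0.31565953 0.05874442] [0.54414917 0.29465751 0.04500032] [0.56221322 0.33987368 0.06802739] 227
plate [0.4749 0.3063 0.0068] [[0.397 0.213 0.004]
 [0.589 0.425 0.011]]
```

View pics/r_scene.png

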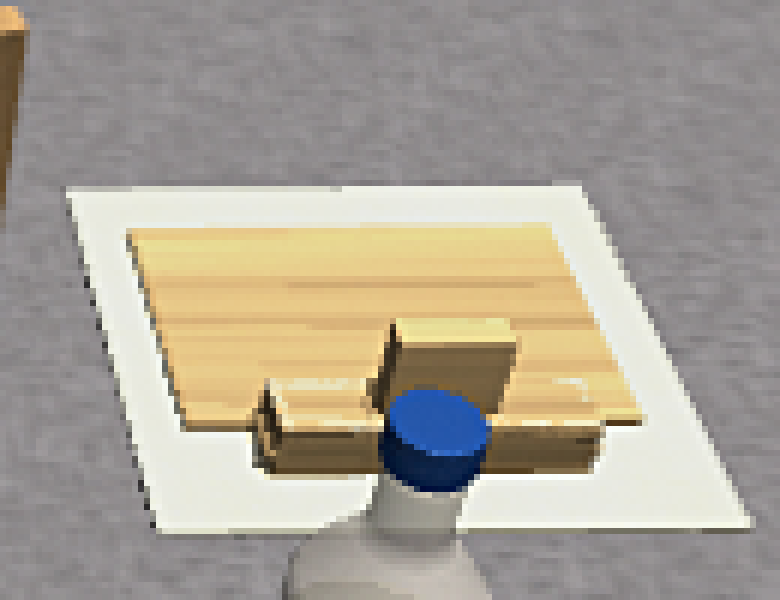

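View pics/r_top.png

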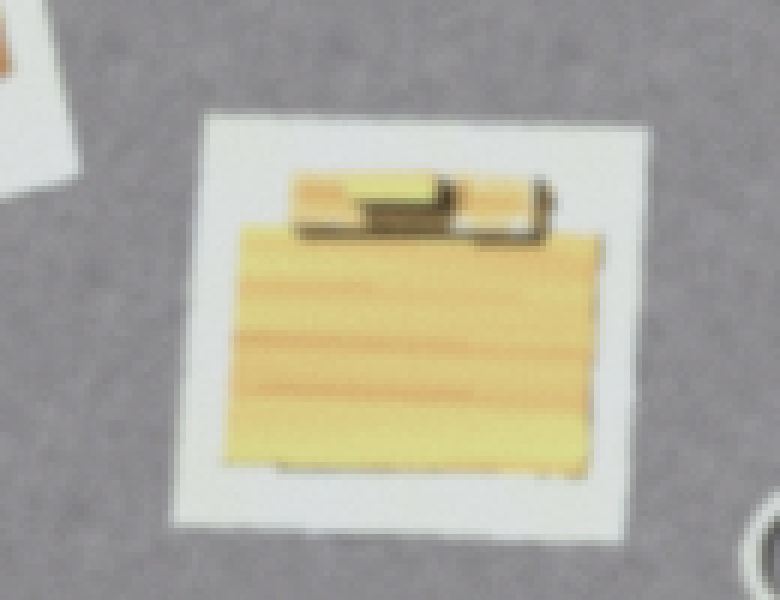

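Run:
```python
from bench import *
from h import *
u,v,n=axes(); st=sense(); print(st['time'])
plan(st,Rtool(-v,-n),suvn(S,[-.041,.0190,.010])[0])
```

```text
21.175
turn [-0.04  0.13 -0.02] norm 0.1 shift old [0.0002 0.0013 0.1225] shift new [-0.      0.0012  0.1225] dist 0.123
```

Emit:
play_rows --series '[[[0,0,0],[0,0.001,0.01],0.15],[[0,0,0],[0,0,0.02],0.15],[[0,0,0],[0,0,0.025],0.15],[[0,0,0],[0,0,0.025],0.15],[[0,0,0],[0,0,0.02],0.15],[[0,0,0],[0,0,0.015],0.15],[[0,0,0],[0,0,0.007],0.15],[[0,0,0],[0,0,0],0.15]]'

```text
time: 22.18
position: [0.5675, 0.0206, 0.0453]
tcp_rot: [-2.53, 0.002, -1.312]
contact_force: [-0.2, 1.0, 0.6]
grip_width: 0.574
```

Run:
```python
from bench import *
from fit import *
u,v,n=axes(); st=sense(); R0=R.from_euler('xyz',st['tcp_rot']); print(st['contact_force'],st['grip_width'])
plan(st,Rtool(-v,-n),suvn(S,[-.041,.0190,-.028])[0])
c=get_calibration("wrist"); p,d=snapshot("wrist"); cv2.imwrite("pics/s_wrist.png",p[:,:,::-1]); W=cloud(c,d)
X=R0.inv().apply(W.reshape(-1,3)-st['position']).reshape(480,640,3)*1e3
near=(d>0)&(d<.155)&(X[...,2]<-30)
print('finger max z',np.percentile(X[near][:,2],99.5))
for s in(-1,1):
    k=near&(X[...,0]*s>0)&(X[...,2]>-50); print(s,np.percentile(X[k],[1,50,99],axis=0).round(1))
for r in trace("wrist","reel")[:2]:
    P=X[r['mask']]; k=abs(P[:,2]-np.percentile(P[:,2],20))<3; print(r['confidence'],P[k].min(0),P[k].max(0))
```

```text
[-0.15652541  1.0261879   0.63638145] 0.5739079332730531
turn [-0.03  0.13 -0.02] norm 0.1 shift old [0.0004 0.0002 0.0386] shift new [0.0003 0.0002 0.0386] dist 0.039
finger max z -30.519887947991506
-1 [[ -69.1 -101.8  -49.4]
 [ -64.2  -48.4  -41.5]
 [  -1.8   23.6  -30.3]]
1 [[   1.6 -103.8  -49.6]
 [ 104.9  -17.2  -41.1]
 [ 110.4   24.   -30.3]]Traceback (most recent call last):
  File "<stdin>", line 12, in <module>
    return umr_minimum(a, axis, None, out, keepdims, initial, where)
ValueError: zero-size array to reduction operation minimum which has no identity
```

View pics/s_wrist.png

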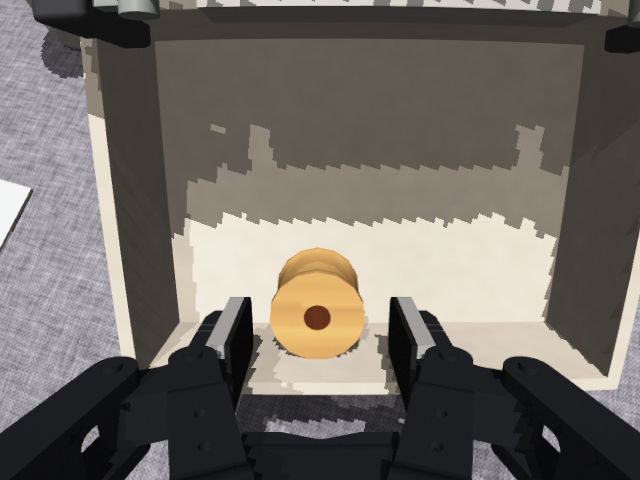

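Emit:
play_rows --series '[[[0,0,0],[-0.0005,0,0.006],0.15],[[0,0,0],[0,0,0.01],0.15],[[0,0,0],[0,0,0.008],0.15],[[0,0,0],[0,0,0.004],0.15],[[0,0,0],[0,0,0],0.15]]'

```text
time: 22.9
position: [0.5831, 0.0252, 0.0223]
tcp_rot: [-2.53, 0.002, -1.312]
contact_force: [-0.3, 0.1, -0.7]
grip_width: 0.576
```

Emit:
play_rows --series '[[[0,0,0],[0,0,0.004],0.15],[[0,0,0],[0,0,0.004],0.15],[[0,0,0],[0,0,0.002],0.15],[[0,0,0],[0,0,0],0.15]]'

```text
time: 23.4
position: [0.5886, 0.0265, 0.0146]
tcp_rot: [-2.529, 0.002, -1.313]
contact_force: [-1.9, -0.6, 3.4]
grip_width: 0.578
```

Run:
```python
from bench import *
from fit import *
u,v,n=axes(); st=sense(); print(st['contact_force'])
plan(st,Rtool(-v,-n),suvn(S,[-.041,.0190,-.028])[0])
c=get_calibration("wrist"); p,d=snapshot("wrist"); cv2.imwrite("pics/t_wrist.png",p[:,:,::-1])
```

```text
[-1.90427565 -0.57212553  3.37010187]
turn [-0.08  0.1  -0.02] norm 0.1 shift old [0.0007 0.0006 0.0009] shift new [0.0007 0.0006 0.0009] dist 0.001
```

View pics/t_wrist.png

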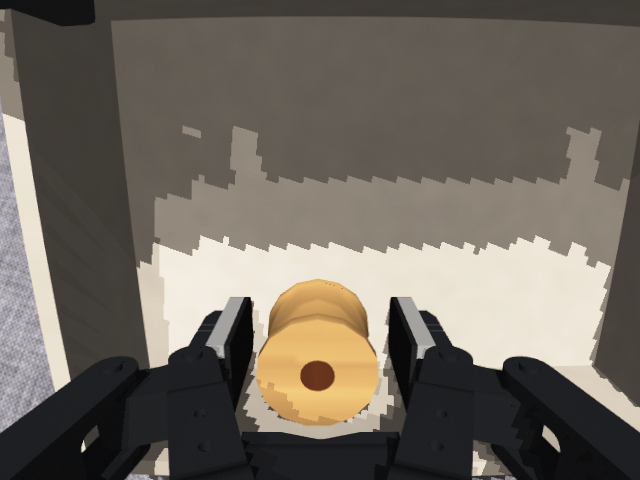

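Emit:
play_rows --series '[[[0,0,0],[0,0,-0.004],0.15],[[0,0,0],[0,0,0],0],[[0,0,0],[0,0,0],-0.2],[[0,0,0],[0,0,0],-0.4],[[0,0,0],[0,0,0],-1],[[0,0,0],[0,0,0],-1],[[0,0,0],[0,0,0],-1]]' --squeeze 30

```text
time: 24.32
position: [0.5864, 0.026, 0.018]
tcp_rot: [-2.529, 0.002, -1.313]
contact_force: [-2.8, -0.7, 4.9]
grip_width: 0.409
```

Emit:
play_rows --series '[[[0,0,0],[0,0,-0.004],-1],[[0,0,0],[0,0,-0.01],-1],[[0,0,0],[0,0,-0.02],-1],[[0,0,0],[0,0,-0.03],-1],[[0,0,0],[0,0,-0.03],-1],[[0,0,0],[0,0,-0.03],-1],[[0,0,0],[0,0,-0.03],-1],[[0,0,0],[0,0,-0.015],-1],[[0,0,0],[0,0,0],-1]]'

```text
time: 25.45
position: [0.4923, 0.0007, 0.1572]
tcp_rot: [-2.528, 0.0, -1.313]
contact_force: [-0.1, -0.7, -0.5]
grip_width: 0.411
```

Run:
```python
from bench import *
from fit import *
st=sense(); R0=R.from_euler('xyz',st['tcp_rot']); print(st['position'],st['contact_force'],st['grip_width'])
c=get_calibration("wrist"); p,d=snapshot("wrist"); cv2.imwrite("pics/u_wrist.png",p[:,:,::-1]); W=cloud(c,d)
X=R0.inv().apply(W.reshape(-1,3)-st['position']).reshape(480,640,3)*1e3
for r in trace("wrist","reel")[:2]:
    P=X[r['mask']]; print(round(r['confidence'],2),r['bbox'],np.nanpercentile(P,[2,20,50,80,98],axis=0).round(1))
# reel grasp level
for rr in (330,345,360,375,390,405,420): print(rr,X[rr,320].round(1))
```

```text
[0.49226781 0.00067118 0.1572281 ] [-0.11916721 -0.69878071 -0.45286775] 0.4108159017878217
0.69 [321.2, 344.2, 117.6, 144.4] [[-15.  -15.4 -62. ]
 [ -7.8 -12.2 -61.2]
 [  0.8  -3.6 -60.7]
 [  9.8   7.7 -50.3]
 [ 16.8  17.2 -31.9]]
330 [  0.8 -10.5 -60.7]
345 [  0.8  -5.4 -60.4]
360 [  0.8  -0.9 -61.3]
375 [  0.8   4.9 -60.2]
390 [  0.8   9.6 -61.1]
405 [  0.8  15.4 -60.6]
420 [  0.8 141.9  90.5]
```

View pics/u_wrist.png

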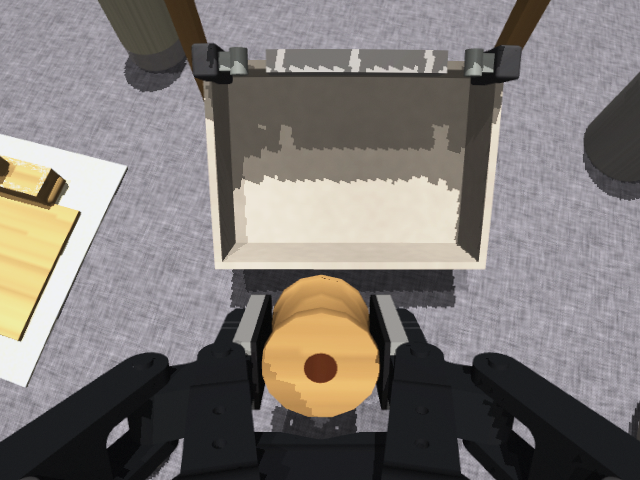

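Emit:
play_rows --series '[[[-3,0,0],[0,0,0],-1],[[-6,0,0],[0,0,0],-1],[[-8,0,0],[0,0,0],-1],[[-8,0,0],[0,0,0],-1],[[-7,0,0],[0,0,0],-1],[[-3,0,0],[0,0,0],-1],[[0,0,0],[0,0,0],-1]]'

```text
time: 26.42
position: [0.4943, 0.0137, 0.1548]
tcp_rot: [-2.954, 0.04, -1.286]
contact_force: [-0.9, 0.0, -0.4]
grip_width: 0.412
```

Emit:
play_rows --series '[[[0,0,0],[0.01,0.003,0],-1],[[0,0,0],[0.02,0.007,0],-1],[[0,0,0],[0.035,0.011,0],-1],[[0,0,0],[0.04,0.012,0],-1],[[0,0,0],[0.04,0.012,0],-1],[[0,0,0],[0.035,0.011,0],-1],[[0,0,0],[0.02,0.007,0],-1],[[0,0,0],[0.01,0.003,0],-1],[[0,0,0],[0,0,0],-1]]'

```text
time: 27.55
position: [0.4897, -0.2066, 0.1351]
tcp_rot: [-2.953, 0.039, -1.289]
contact_force: [1.0, 0.3, -0.5]
grip_width: 0.413
```

Run:
```python
from bench import *
from fit import *
st=sense(); R0=R.from_euler('xyz',st['tcp_rot']); print(st['time'],st['position'],st['tcp_rot'],st['contact_force'],st['grip_width'],st['joint_pos'].round(2))
c=get_calibration("wrist"); p,d=snapshot("wrist"); cv2.imwrite("pics/v_wrist.png",p[:,:,::-1]); W=cloud(c,d)
for r in trace("wrist","dish")[:3]:
    P=onplane(c,np.argwhere(r['mask'])[:,::-1],.02)[:,:2]; print(round(r['confidence'],2),r['bbox'],cv2.minEnclosingCircle(P.astype(np.float32)))
X=R0.inv().apply(W.reshape(-1,3)-st['position']).reshape(480,640,3)*1e3
for rr in (330,360,390,405): print(rr,X[rr,320].round(1))
```

```text
27.55 [ 0.48971461 -0.20655259  0.13506738] [-2.95333298  0.03875928 -1.2889961 ] [ 1.04139303  0.27733685 -0.51340021] 0.41314261595643487 [-0.62  0.41  1.94  0.26  0.72  0.48]
0.76 [475.2, 462.3, 38.7, 35.4] ((0.3730543255805969, -0.35776251554489136), 0.020584190264344215)
0.74 [454.2, 299.2, 156.9, 133.6] ((0.4770430326461792, -0.30409809947013855), 0.057684458792209625)
0.66 [600.2, 367.7, 77.9, 142.4] ((0.4708801507949829, -0.44530579447746277), 0.05691448599100113)
330 [  0.8 -10.4 -60.9]
360 [  0.8  -0.3 -60.7]
390 [  0.8  10.1 -60.7]
405 [  0.9  15.7 -60.5]
```

View pics/v_wrist.png

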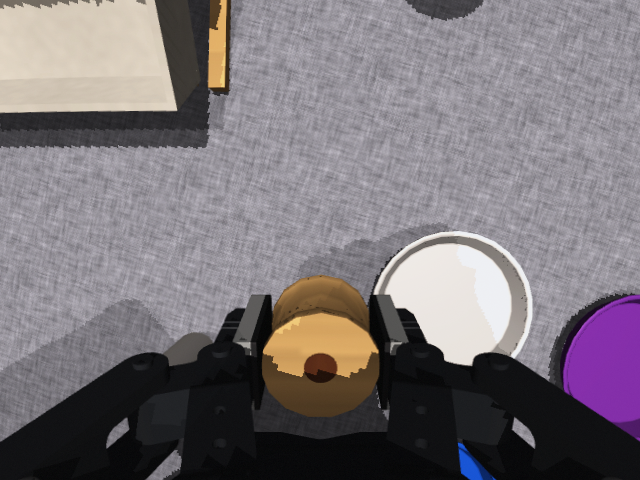

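```bash
cat > pl.py <<'E'
from bench import *
from h import *
def go(z):
    u,v,n=axes(); st=sense(); Rt=Rtool(-v,[0,0,-1])
    plan(st,Rt,np.array([.4775,-.3044,z])-Rt@[.0008,.0005,0]); print(st['contact_force'],st['position'])
E
python3 -c "
from pl import *
go(.06)"
```

```text
turn [-10.75   2.35   1.27] norm 11.1 shift old [0.0934 0.0517 0.0632] shift new [0.0916 0.0366 0.0753] dist 0.124
[0.50929797 0.52396496 0.58969668] [ 0.48988895 -0.20562369  0.13528758]
```

Emit:
play_rows --series '[[[-2,0.5,0.3],[0,0,0],-1],[[-3,0.7,0.35],[0,0,0],-1],[[-3,0.6,0.35],[0,0,0],-1],[[-2.7,0.55,0.3],[0,0,0],-1],[[0,0,0],[0.015,0.006,0],-1],[[0,0,0],[0.025,0.01,0],-1],[[0,0,0],[0.03,0.012,0],-1],[[0,0,0],[0.02,0.008,0.02],-1],[[0,0,0],[0,0,0.025],-1],[[0,0,0],[0,0,0.02],-1],[[0,0,0],[0,0,0.01],-1],[[0,0,0],[0,0,0],-1]]'

```text
time: 29.15
position: [0.4777, -0.3022, 0.0594]
tcp_rot: [3.142, 0.001, -1.314]
contact_force: [0.5, 0.5, -0.0]
grip_width: 0.41
```

```bash
python3 -c "
from pl import *
go(.02);go(-.0238)
p,d=snapshot('wrist'); cv2.imwrite('pics/w_wrist.png',p[:,:,::-1])"
```

```text
turn [ 0.    0.07 -0.06] norm 0.1 shift old [0.0013 0.0003 0.0394] shift new [0.0013 0.0003 0.0394] dist 0.039
[ 0.54817485  0.46889644 -0.0435147 ] [ 0.47771284 -0.30220892  0.05936615]
turn [ 0.    0.07 -0.06] norm 0.1 shift old [0.0014 0.0003 0.0832] shift new [0.0013 0.0003 0.0832] dist 0.083
[ 0.54817485  0.46889644 -0.0435147 ] [ 0.47771284 -0.30220892  0.05936615]
```

View pics/w_wrist.png

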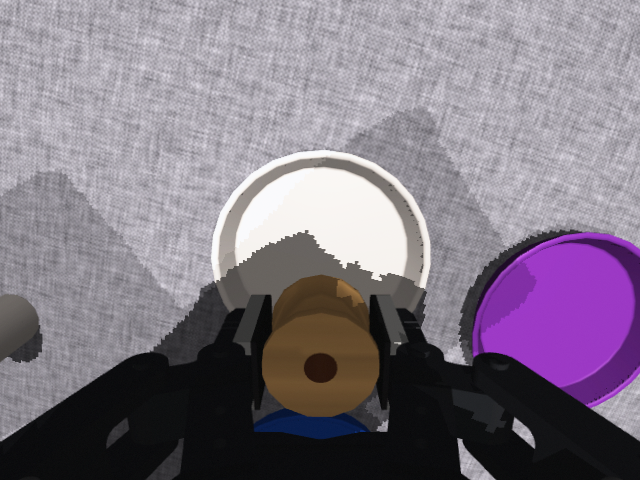

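Emit:
play_rows --series '[[[0,0,0],[0.0012,0,0.01],-1],[[0,0,0],[0,0,0.02],-1],[[0,0,0],[0,0,0.02],-1],[[0,0,0],[0,0,0.014],-1],[[0,0,0],[0,0,0.008],-1],[[0,0,0],[0,0,0.004],-1],[[0,0,0],[0,0,0],-1],[[0,0,0],[0,0,0],-1]]'

```text
time: 30.2
position: [0.4787, -0.3037, -0.0153]
tcp_rot: [-3.14, -0.001, -1.314]
contact_force: [-0.2, -0.2, 0.1]
grip_width: 0.41
```

Emit:
play_rows --series '[[[0,0,0],[0,0,0.002],-1],[[0,0,0],[0,0,0.001],-1],[[0,0,0],[0,0,0.001],-1],[[0,0,0],[0,0,0],-1]]'

```text
time: 30.7
position: [0.4784, -0.3036, -0.0198]
tcp_rot: [-3.141, -0.0, -1.314]
contact_force: [0.1, -0.9, -0.3]
grip_width: 0.414
```

```bash
python3 -c "
from pl import *
go(-.0238)
p,d=snapshot('wrist'); cv2.imwrite('pics/x_wrist.png',p[:,:,::-1])
p,d=snapshot('scene'); cv2.imwrite('pics/x_scene.png',cv2.resize(p[180:320,120:320,::-1],None,fx=4,fy=4))"
```

```text
turn [-0.04 -0.01 -0.06] norm 0.1 shift old [-0.0002  0.0006  0.004 ] shift new [-0.0002  0.0006  0.004 ] dist 0.004
[ 0.08720983 -0.88594791 -0.34330118] [ 0.47843863 -0.30356833 -0.01976953]
```

View pics/x_scene.png

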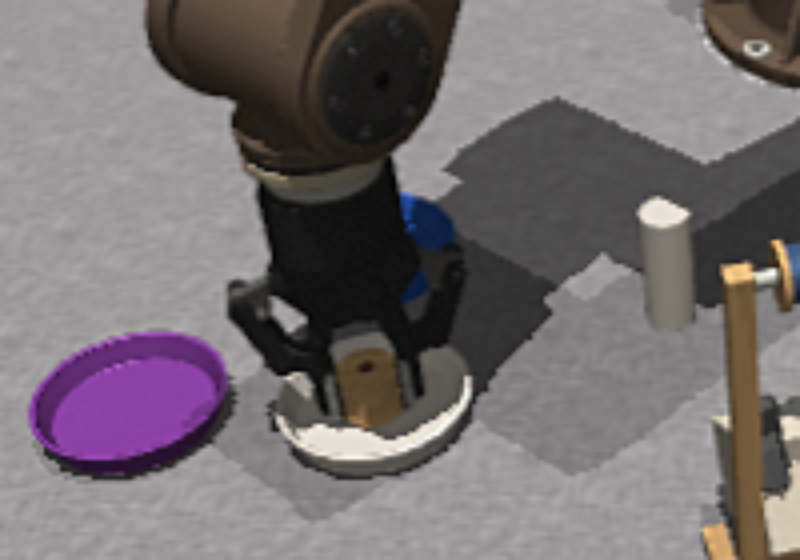

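Continue down in 1 mm steps to contact.

Emit:
play_rows --series '[[[0,0,0],[0,0,0.001],-1],[[0,0,0],[0,0,0.001],-1],[[0,0,0],[0,0,0],-1]]'

```text
time: 31.18
position: [0.4784, -0.3035, -0.0218]
tcp_rot: [-3.141, -0.0, -1.314]
contact_force: [-0.4, -0.4, -0.1]
grip_width: 0.41
```

Emit:
play_rows --series '[[[0,0,0],[0,0,0.001],-1],[[0,0,0],[0,0,0],-1]]'

```text
time: 31.42
position: [0.4784, -0.3035, -0.0228]
tcp_rot: [-3.141, -0.0, -1.314]
contact_force: [0.2, 0.4, 0.1]
grip_width: 0.41
```

Emit:
play_rows --series '[[[0,0,0],[0,0,0.001],-1],[[0,0,0],[0,0,0],-1]]'

```text
time: 31.68
position: [0.4786, -0.3036, -0.0232]
tcp_rot: [-3.141, -0.001, -1.314]
contact_force: [-1.7, 1.2, 6.9]
grip_width: 0.411
```

Emit:
play_rows --series '[[[0,0,0],[0,0,0],-0.12],[[0,0,0],[0,0,0],-0.06],[[0,0,0],[0,0,0],0.0],[[0,0,0],[0,0,0],0.05],[[0,0,0],[0,0,0],0.05],[[0,0,0],[0,0,0],0.05]]'

```text
time: 32.42
position: [0.4785, -0.3036, -0.0237]
tcp_rot: [-3.141, -0.0, -1.315]
contact_force: [-0.0, -0.2, -0.4]
grip_width: 0.533
```

```bash
python3 -c "
from pl import *
go(-.0238); print(sense()['grip_width'])
p,d=snapshot('wrist'); cv2.imwrite('pics/y_wrist.png',p[:,:,::-1])"
```

```text
turn [-0.04 -0.01 -0.06] norm 0.1 shift old [-0.0002  0.0007  0.0001] shift new [-0.0002  0.0007  0.0001] dist 0.001
[-0.04134046 -0.16133552 -0.42869446] [ 0.47847836 -0.30355309 -0.02373334]
0.5334736424296627
```

View pics/y_wrist.png

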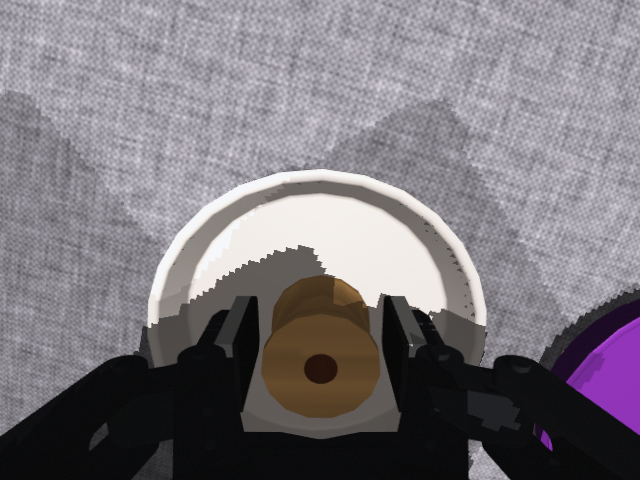

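Both pads are clear of the reel. Retreat straight up, then away.

Emit:
play_rows --series '[[[0,0,0],[0,0,-0.005],0.05],[[0,0,0],[0,0,-0.01],0.05],[[0,0,0],[0,0,-0.02],0.05],[[0,0,0],[0,0,-0.03],0.05],[[0,0,0],[0,0,-0.04],0.05],[[0,0,0],[0,0,-0.04],0.05],[[0,0,0],[0,0,-0.04],0.05],[[0,0,0],[0,0,-0.03],0.05],[[0,0,0],[0,0.03,-0.015],0.05],[[0,0,0],[0,0.04,0],0.05],[[0,0,0],[0,0.03,0],0.05],[[0,0,0],[0,0,0],0.05]]'

```text
time: 33.98
position: [0.3803, -0.3292, 0.2072]
tcp_rot: [-3.141, -0.001, -1.316]
contact_force: [0.1, -0.1, -0.2]
grip_width: 0.525
```

Run:
```python
from bench import *
from h import *
st=sense(); print(st['time'],st['position'],st['contact_force'])
for cn in["scene","top","wrist"]:
    c=get_calibration(cn); p,d=snapshot(cn); cv2.imwrite(f"pics/z_{cn}.png",p[:,:,::-1]); W=cloud(c,d)
    m=(np.hypot(W[...,0]-.4775,W[...,1]+.3044)<.03)&(W[...,2]>.025)
    if m.sum(): print(cn,'reel',m.sum(),W[m].mean(0).round(4),'topz',np.percentile(W[m][:,2],[50,90]).round(4))
    for th in["reel","dish","cover","bottle","tin","glue","tape"]:
        for r in trace(cn,th)[:3]:
            if r['confidence']>.4: print(cn,th,round(r['confidence'],2),np.round(r['bbox']),np.nanmedian(W[r['mask']],0).round(3))
```

```text
33.975 [ 0.38025946 -0.32917658  0.20718252] [ 0.13860296 -0.06001508 -0.23300222]
scene reel 514 [ 0.4619 -0.3101  0.3404] topz [0.4806 0.509 ]
scene reel 0.55 [213. 277.  15.  14.] [ 0.487 -0.301  0.035]
scene dish 0.82 [150. 280.  54.  34.] [ 0.467 -0.452  0.007]
scene dish 0.61 [212. 281.  46.  35.] [ 0.472 -0.302  0.008]
scene dish 0.59 [212. 243.  39.  30.] [ 0.32  -0.336  0.008]
scene cover 0.67 [474. 285.  86.  46.] [0.495 0.308 0.008]
scene bottle 0.78 [470. 334.  45.  87.] [0.747 0.225 0.104]
scene bottle 0.61 [357. 286. 116. 124.] [0.647 0.017 0.134]
scene tin 0.6 [228. 352.  47.  64.] [ 0.751 -0.223  0.084]
scene glue 0.64 [287. 245.  20.  31.] [ 0.399 -0.129  0.053]
scene tape 0.74 [383. 250.  32.  23.] [0.397 0.116 0.018]
top reel 157 [ 0.4738 -0.3074  0.1197] topz [0.0362 0.5077]
top reel 0.73 [404. 287.  12.  16.] [ 0.476 -0.305  0.035]
top dish 0.84 [403. 288.  41.  39.] [ 0.478 -0.307  0.005]
top dish 0.53 [455. 282.  37.  26.] [ 0.505 -0.481  0.011]
top cover 0.79 [186. 276.  66.  54.] [0.492 0.313 0.005]
top cover 0.48 [401. 287.  38.  42.] [ 0.479 -0.305  0.005]
top bottle 0.79 [215. 193.  30.  34.] [0.714 0.221 0.121]
top tin 0.65 [379. 198.  30.  31.] [ 0.718 -0.227  0.096]
top glue 0.48 [344. 316.  12.  15.] [ 0.388 -0.132  0.084]
top tape 0.71 [253. 318.  26.  27.] [0.389 0.114 0.021]
wrist reel 1771 [ 0.4768 -0.3049  0.0376] topz [0.0376 0.0386]
wrist reel 0.95 [322.  80.  44.  51.] [ 0.477 -0.305  0.038]
wrist dish 0.95 [309. 265. 129. 120.] [ 0.325 -0.335  0.006]
wrist dish 0.72 [320.  83. 143. 151.] [ 0.479 -0.302  0.006]
wrist dish 0.71 [491. 136. 135. 138.] [ 0.475 -0.455  0.006]
wrist glue 0.89 [ 75. 148.  93.  46.] [ 0.389 -0.141  0.075]
wrist tape 0.72 [319.  82. 144. 149.] [ 0.479 -0.302  0.006]
```

View pics/z_scene.png

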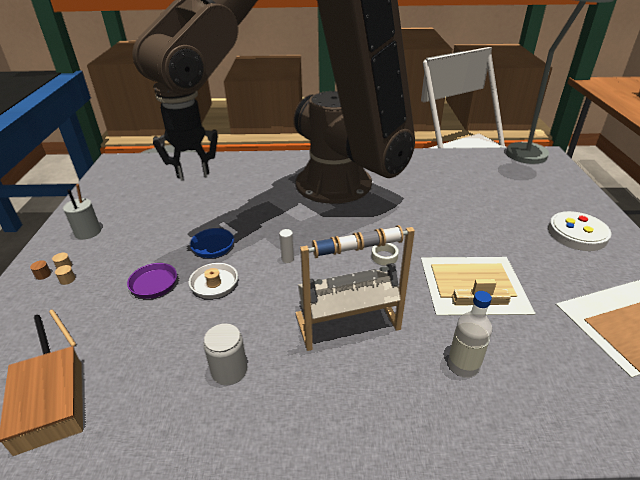

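View pics/z_wrist.png

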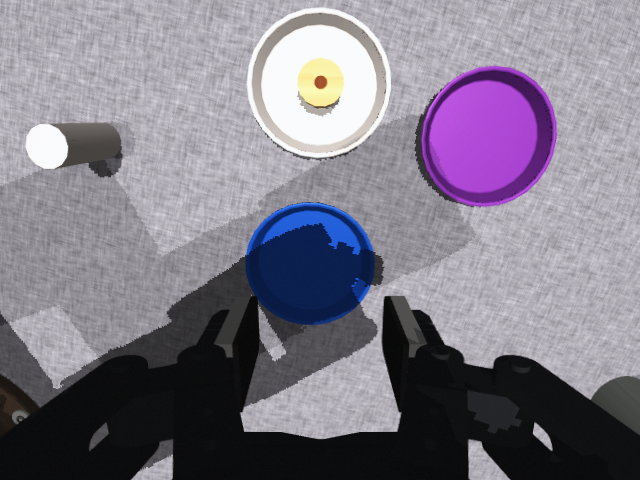

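```bash
python3 -c "
from bench import *
print(sign_off())"
```

```text
the job is handed in; nothing more can be done
None
```

The cover is lying flat, handle up, in the middle of the bare white card. The loose reel is standing on end in the white dish. I handed the job in at about 35 s, with the gripper open and touching nothing.

**What the last checks showed**
- **Cover:** it was pulled off its catches along n and lowered to about 10 N of contact before release. It is flat on the card; the margins I read from the top picture look even, about 29 mm in front and equal on both sides.
- **Reel:** the wrist camera put its top at 38 mm above the table, against 37 mm expected. It is within about 2 mm of the dish centre.
- **Dish:** it has not moved by more than the 2–3 mm I can measure.
- **Bystanders:** bottle, tin, glue and tape are also within 2–4 mm of where they started.

**What failed or disagreed**
- **First reel grasp missed:** the fingers shut on nothing, above the reel. All three cameras then showed the real fingertips about 34 mm behind the reported TCP. I corrected for that and the second grasp held.
- **Cover grip was probably shallow:** because of that same offset, the cover had probably been held only by the top few millimetres of its fin. The gripper read about 7 mm of opening on a 14 mm fin. It still held through the pull and the placing.
- **Reel turn fell short:** turning the reel upright stopped about 11° short the first time. I finished the turn before lowering it into the dish.

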